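Hook down the bolt of the tumbler cabinet and draw its door ajar

ROBOT

A 6-joint arm with a two-finger parallel gripper is mounted at the origin on the work surface. World frame = base frame: x ahead of the robot, y to its left, z up, the work surface at z = 0. Lengths are in m, angles in degrees, forces in N, time in s.
With the tool pointing down it reaches from about 0.35 to 0.925 m from the base axis. Payload 6.4 kg.
Tool frame: the origin (TCP) lies midway between the tips of the shut fingers; the grasp point (between the pads) lies 19 mm behind it; z points along the fingers, y is the line along which they close (so a half turn about z gives the same grasp; the last joint's range is limited). The gripper opens to 94 mm and grips with 3 to 60 N. Pads are 16 mm wide; open, the fingers measure 119 mm over their backs; the gripper's body (75 mm by 177 mm) begins 78 mm behind the grasp point.
Start: joints at [58.894, 14.043, 89.255, -0, 76.702, -9.975], TCP at [0.234, 0.606, 0.17] pointing down, gripper open.
Joint ranges: [-179.41, 179.41], [-58.25, 129.5], [7.25, 145.43], [-54.29, 234.29], [11.92, 165.04], [-157.13, 157.13]. Speed limits (degrees/s): [147.25, 147.25, 180, 180, 180, 180].

INTERFACE

Orientations are given as a 3x3 rotation matrix whose columns are the frame's x, y, z axes.
In Python, from rig import get_state, vision, bot, spotter gives the robot as it stands. The module is installed in compiled form; this text tells all that it offers.
- The arm moves only by the tool send_rows, never from a script. Its argument "steps" is a list of rows, each an object of numbers: "tx", "ty", "tz": the shift along the tool's x, y, z in cm; "wx", "wy", "wz": the turn, a rotation vector about the tool's x, y, z in degrees; "grip": the gripper's target within -1 to 1 (shut at 1, half-way at 0, fully open at -1). In form: [{"tx": .., "ty": .., "tz": .., "wx": .., "wy": .., "wz": .., "grip": ..}, ...]. A call has exactly 8 rows; each row shifts and turns the commanded pose from where the row before left it, along the tool's axes as they then stand; what a row does not reach is not made up. A row lasts 1/10 s, in which the tool goes at most 50 mm and 8.59 degrees, less where a joint would pass 70% of its speed; a pose out of reach is approached as far as the arm can. A call with a gripper value outside its range is refused whole. The fingers move at their own pace and stop on an object; "grip_force" is the grip in N (left out, the last holds). Time passes only in rows, so rows that do not move let the fingers close, or fill a call up. It gives the time, the measured TCP pose, the force, the opening and the grip force at its end, in the units of the state.
- get_state(): the state, without advancing time (a new reading comes with each control period).
- vision.read_camera(name): name is "scene" or "top"; returns the picture (420x560x3 uint8, red, green, blue); there is no depth.
- vision.camera_info(name): a dict with "fov_y" (degrees; the focal length in pixels is half the picture's height over the tangent of half this angle, whatever the lens; pixels are square), "cx", "cy" (the principal point, pixels), "k1" (the pictures are not rectified: a ray, as slopes to the right and down, at radius r is drawn at 1 + k1 r^2 times it, then the intrinsics apply), "R" (3x3) and "t" (3): a world point X has camera coordinates R X + t. Camera axes: x right, y down, z forward; pixel columns grow to the right and rows downward; lengths in m; the calibration is good to about 2 mm. A picture is of the moment at which its call begins. camera_info takes no time and is no camera call.
- bot.finish_job(): hands the job in; it is judged then, once.
Trained networks look in the newest picture that a camera, given by its name, has taken for a name from the list of things; names that differ only in an ending like _2 or _b are one class to them, and where a whole thing is asked for, a point or a joint stands for the part that bears it (a point fixed in the world has none). Each returns a list of dicts, best first, with "p" (0 to 1); they miss things now and then, are a little off and sometimes report something else, mostly with a low value. They report only what shows in the picture. A call takes as long as a camera call. They do not tell look-alikes from the thing itself.
- spotter.find_in(camera, thing): "rect" ([left, top, width, height] in pixels, round what is visible of it).
- spotter.trace(camera, thing): "mask" (420x560 bool, what is visible of it) and "rect" ([left, top, width, height] in pixels, round what is visible of it).
- spotter.mark_of(camera, thing): "location" ([column, row] in pixels: a listed point, or the origin of a listed thing).
The state is a dict: "clock": time; "qpos": joint angles; "joint_velocities": joint speeds; "effort": joint torques, N m; "ee_pos": TCP position; "tcp_rot": TCP orientation; "force": force on the tool from outside, world axes, zero at the start; "wrist_torque": the same for the moment, N m; "finger_gap": finger opening in m; "finger_force": force on a finger pad.
Only numpy, scipy, OpenCV 4.12 (cv2) and the standard library are available. Lean on these libraries where they do the work, as an engineer would, in place of code of your own. Each camera call takes 0.05 s, during which the arm holds its last target. There are 200 camera calls.

TASK

Someone wants the tumblers: use the hooked rod, never the hand itself, to pull the brass-knobbed bolt of the black cabinet's door all the way down, then draw the door about 15 degrees open with the rod. Do not wrench the cabinet or disturb the crockery and jars standing around. Finish with the bolt still down, the door left ajar, and the rod let go, lying flat on the counter.

Things in the scene. Friction and masses are not known exactly. Their poses are not given: they have to be found in the camera images.
- cabinet: Black steel cabinet 260 mm wide, 200 deep, 275 high, fixed, glazed swing door towards the robot. Origin on the counter under the middle of the shut door's outer face; x into the cabinet (away from robot), y to the left along its front, z up. Door: y -115 to +115 mm, z 46 to 249 mm, outer face at x = 0. Plate and egg mould stand on the counter before it, lower than the door's edge.
- door_hinge (a point): Point at mid height on the door's upright hinge axis: at x = 0, y = +115, z = 148 mm in the cabinet's frame. Axes as the cabinet's.
- rack_edge (a point): Middle of the front bar of the fixed chrome wire plate rack on the cabinet's top (axes as the cabinet's). The rack's bars lie level (undersides 277 mm over the counter), overhang the door by 169 mm, and span from 193 mm right to 193 mm left of this point: no room for a hand above the bolt. Two legs (8 mm) stand at the rack's right end, 195 and 355 mm behind this point.
- door (a joint): Door angle (rad): 0 shut, grows as its right-hand (-y) edge swings out towards the robot, to 1.6. Stiff hinge (0.12 N m), stays where it is left. The raised bolt blocks it.
- bolt (a joint): How far (m) the upright barrel bolt on the door's right stile is pulled down: 0 fully up, 0.030 at its lower stop. Starts 0 to 6 mm down, locked in a keep above the door; the door is free from about 0.020. Friction about 2 N, stays where it is left.
- bolt_knob (a point): Middle of the knob's level stem (10 mm thick), 27 mm out from the door's face, 200 mm from the hinge, 215 mm up with the bolt fully up; moves with bolt and door. Stem free for 14 mm towards the door (to the 10 mm bolt rod; guides reach 16 mm off the face) and 14 mm outwards, to the back of a round brass head 26 mm across, 10 mm thick. Axes of the door: x inwards, y left, z up.
- hook_grip (a point): Centre of the rod's orange handle, 80 mm long (x), 20 wide (y), 26 high (z), lying on the counter (centre 13 mm up). x points along the rod to its hook end, y to the side the hook is bent. An 8 mm steel rod runs on this axis to x = 135 mm; there an 8 mm prong stands off square, along +y, 50 mm long (54 with its round end). About 0.13 to 0.21 kg, balance about 15 mm ahead of here.
- hook_prong (a point): Point on the prong's axis 28 mm from the rod's axis, meant to lie across the knob's stem: at (135, 28, 0) mm from point hook_grip, same axes.
- plate: Bystander: white ceramic plate, 190 mm across, 18 mm high; origin under its centre.
- egg_mould: Bystander: blue silicone egg mould, 115 x 175 x 28 mm, six domes; origin under its centre.
- canister: Bystander: stainless canister, 90 mm across, 140 mm high; origin under its centre.
- mug: Bystander: blue mug, 80 mm across, 95 mm high; origin under its centre.
- oil: Bystander: green oil bottle, 64 mm across, 190 mm high; origin under its centre.
- jam: Bystander: amber jam jar, 70 mm across, 100 mm high; origin under its centre.
Mind the look-alikes: they are no part of the job. What is shaped like the part that bears hook_grip but blue or white is not meant.

How it is judged (in metres and radians):
On the way, in this order (a step that is already met when the one before it is completed fails the run):
1. the bolt is pulled down, with the door still shut (value of joint bolt above 0.024 m and value of joint door below 0.05 rad), for 0.1 s.
2. the door is drawn ajar by the hook (value of joint door above 0.17 rad and value of joint bolt above 0.022 m), for 0.2 s.
At the end, for the whole second after the job is handed in: Bolt at least 22 mm down, door open between 0.17 and 0.6 rad and still, rod lying flat on the counter (handle centre below 25 mm, prong below 30 mm), not touching the cabinet, and let go (all of step 2 and value of joint door below 0.6 rad and velocity of joint door below 0.05 rad/s and height (world z) of hook_grip below 0.025 m and height (world z) of hook_prong below 0.03 m and contact force between hook and cabinet below 0.2 N).
It fails at once if the hand touches the cabinet, its door, bolt or rack (contact force between any of the fingers, the arm and cabinet above 1 N).
It fails at once if the cabinet is wrenched or struck with the rod (over 40 N) (contact force between hook and cabinet above 40 N).
It fails at once if crockery or jars are shifted by more than 30 mm (distance of any of plate, egg_mould, canister, mug, oil, jam from where it was at the start of the episode above 0.03 m).
It also fails if it takes over 61 s, if anything falls off the work surface, if the arm or the gripper's body presses on something with over 40 N, if the wrist force passes 120 N, or if a joint passes its speed limit or range.

## Working session

There is one attempt and no reset: what is moved stays moved. The work goes in short steps, Python scripts to look and compute and a tool call to move; the robot and the scene stay as the last step left them, time stands still between calls to the robot, and variables do not carry over. Pictures are saved under pics/ and viewed, at most 10 in all, crops included, and the job is handed in when it is done.

Besides the shell and the picture viewer there is one more tool, called as a command line: name --argument value ..., lists and objects as JSON in quotes. send_rows: Moves the arm, as the interface text tells. Its arguments: {"type":"object","properties":{"steps":{"type":"array"},"grip_force":{"type":"number"}},"required":["steps"]}

```bash
mkdir -p pics
cat > h.py <<'E'
import numpy as np, cv2
from rig import get_state, vision, bot, spotter
def cam(n):
    i=vision.camera_info(n); f=210/np.tan(np.radians(i['fov_y'])/2)
    return i,f,np.array(i['R']),np.array(i['t'])
def proj(n,X):
    i,f,R,t=cam(n); c=R@np.array(X)+t; s=c[:2]/c[2]; r2=s@s
    return s*(1+i['k1']*r2)*f+[i['cx'],i['cy']]
def ray(n,p):
    i,f,R,t=cam(n); d=(np.array(p)-[i['cx'],i['cy']])/f; s=d.copy()
    for _ in range(30): s=d/(1+i['k1']*(s@s))
    return -R.T@t, R.T@np.array([s[0],s[1],1.])
def onz(n,p,z):
    o,d=ray(n,p); return o+d*(z-o[2])/d[2]
def tri(p1,p2):
    A=[];b=[]
    for n,p in (('scene',p1),('top',p2)):
        o,d=ray(n,p); d/=np.linalg.norm(d); P=np.eye(3)-np.outer(d,d); A.append(P); b.append(P@o)
    A=np.vstack(A);b=np.hstack(b); x=np.linalg.lstsq(A,b,rcond=None)[0]
    return x,np.linalg.norm(A@x-b)
def save(n,im,s=1):
    cv2.imwrite('pics/'+n,cv2.resize(im[:,:,::-1],None,fx=s,fy=s,interpolation=cv2.INTER_CUBIC))
E
python3 - <<'E'
from h import *
np.set_printoptions(precision=3,suppress=True)
ims=[vision.read_camera(n) for n in('scene','top')]
save('a.png',ims[0],1.4);save('b.png',ims[1],1.4)
for n in('scene','top'):
    i=cam(n);print(n,i[0]['fov_y'],i[0]['k1'],-i[2].T@i[3],i[2][2])
    for th in('cabinet','door_hinge','rack_edge','bolt_knob','hook_grip','hook_prong','plate','egg_mould','canister','mug','oil','jam'):
        print(n,th,[(np.round(d['location'],1).tolist(),round(d['p'],2)) for d in spotter.mark_of(n,th)[:4]])
E
```

```text
scene 46.930500613937745 -0.061303635301514184 [0.307 0.894 1.342] [ 0.192 -0.587 -0.786]
scene cabinet [([239.7, 236.7], 0.85), ([342.8, 161.3], 0.68), ([287.8, 174.8], 0.64), ([323.5, 129.9], 0.64)]
scene door_hinge [([224.3, 238.0], 0.9)]
scene rack_edge [([289.0, 176.4], 0.83)]
scene bolt_knob [([247.0, 176.5], 0.46)]
scene hook_grip [([268.1, 345.7], 0.89), ([171.5, 295.0], 0.8), ([328.9, 315.7], 0.7)]
scene hook_prong [([192.2, 325.8], 0.82), ([345.5, 356.4], 0.67), ([223.0, 331.4], 0.55)]
scene plate [([282.8, 204.4], 0.6)]
scene egg_mould [([267.1, 255.8], 0.73)]
scene canister [([294.1, 153.8], 0.94), ([239.6, 235.4], 0.7), ([356.0, 141.4], 0.27)]
scene mug [([341.8, 163.4], 0.92), ([294.8, 154.3], 0.55)]
scene oil [([322.4, 132.9], 0.71)]
scene jam [([355.5, 138.5], 0.72)]
top 51.11008072593601 0.00852021592022254 [ 0.271 -0.013  1.87 ] [ 0.197  0.02  -0.98 ]
top cabinet [([280.6, 193.1], 0.89)]
top door_hinge [([248.5, 183.1], 0.8)]
top rack_edge [([294.0, 216.3], 0.91)]
top bolt_knob [([299.0, 185.7], 0.55)]
top hook_grip [([158.7, 263.9], 0.68), ([231.4, 274.0], 0.61), ([214.7, 167.6], 0.54), ([200.8, 244.0], 0.49)]
top hook_prong [([175.4, 287.0], 0.6), ([196.9, 192.1], 0.52), ([203.0, 214.0], 0.48), ([205.6, 291.7], 0.45)]
top plate [([315.5, 218.2], 0.64)]
top egg_mould [([268.6, 217.8], 0.96)]
top canister [([377.0, 210.1], 0.9), ([247.4, 183.7], 0.67)]
top mug [([382.5, 251.4], 0.83), ([203.4, 212.4], 0.51)]
top oil [([421.3, 223.1], 0.85)]
top jam [([412.1, 260.2], 0.54), ([380.9, 252.1], 0.4)]
```

View pics/a.png

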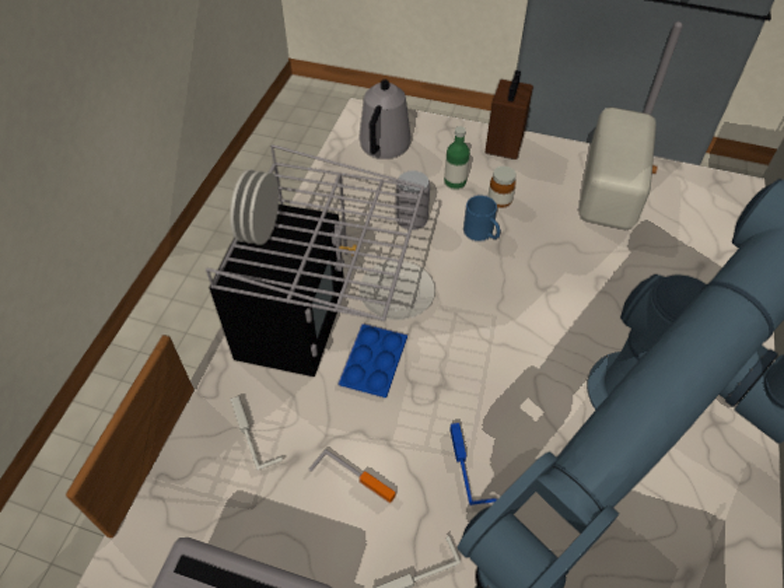

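View pics/b.png

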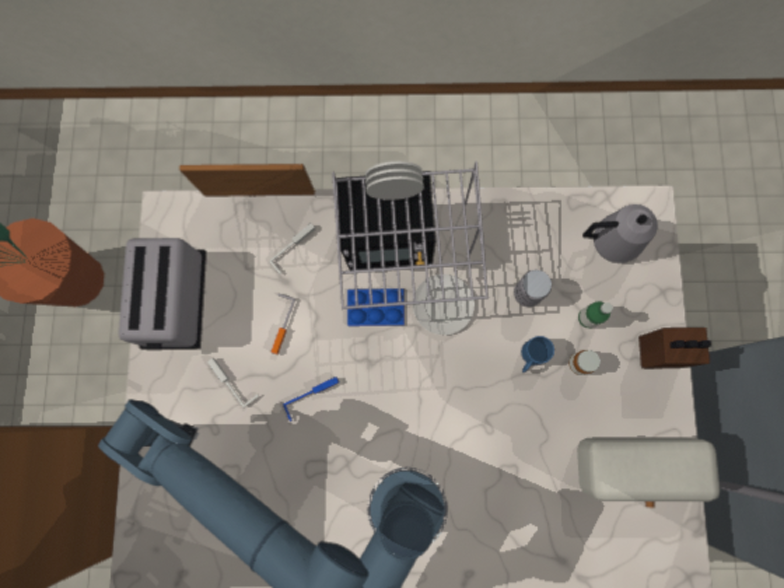

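The candidates for the hooked rod are four: orange at scene (270,347) / top (199,243), blue at scene (330,330), white at scene (180,310), and white at scene (300,400). The orange-handled one is the one meant, because hook_grip is described as orange. The cabinet stands at scene (200,225) with the rack overhanging its front; the plate and egg mould lie in front of it. Next I'll do the geometry and confirm with a crop.

Run:
```python
from h import *
np.set_printoptions(precision=4,suppress=True)
s=vision.read_camera('scene');t=vision.read_camera('top')
save('c.png',np.vstack([cv2.resize(s[140:380,150:350],(400,480),interpolation=cv2.INTER_CUBIC)]) if 0 else np.hstack([cv2.resize(s[305:375,210:300],(390,300)),cv2.resize(t[160:260,180:310],(390,300),interpolation=cv2.INTER_CUBIC)]))
print('hinge',tri([224.3,238],[248.5,183.1])); print('rack',tri([289,176.4],[294,216.3])); print('knob',tri([247,176.5],[299,185.7]))
print('cab org',onz('top',[280.6,193.1],0),onz('scene',[239.7,236.7],0))
print('grip',tri([268.1,345.7],[200.8,244]),onz('scene',[268.1,345.7],.013),onz('top',[200.8,244],.013))
print('prong',onz('scene',[223,331.4],.013),onz('top',[203,214],.013))
for a,b in(((282.8,204.4),(315.5,218.2)),((267.1,255.8),(268.6,217.8)),((294.1,153.8),(377,210.1))): print(onz('scene',a,0),onz('top',b,0))
# orange mask
for n,im in(('scene',s),('top',t)):
    h=cv2.cvtColor(im,cv2.COLOR_RGB2HSV); m=((h[...,0]<16)&(h[...,1]>170)&(h[...,2]>90)).astype(np.uint8)
    if n=='scene': m[:,:200]=0;m[:310]=0;m[:,320:]=0;m[380:]=0
    else: m[:,:180]=0;m[:200]=0;m[:,230:]=0;m[270:]=0
    p=np.argwhere(m)[:,::-1].astype(float); print(n,len(p),p.mean(0),onz(n,p.mean(0),.02),cv2.minAreaRect(p.astype(np.float32)))
    r=cv2.minAreaRect(p.astype(np.float32)); b=cv2.boxPoints(r); 
    print(np.array([onz(n,q,.02)[:2] for q in b]))
st=get_state(); print(st['tcp_rot'],st['finger_gap'],st['clock'])
```

```text
hinge (array([0.7051, 0.1639, 0.1641]), np.float64(0.012164684342067165))
rack (array([ 0.5539, -0.0166,  0.291 ]), np.float64(0.0014434626519080152))
knob (array([ 0.6901, -0.0364,  0.2226]), np.float64(0.004075769594496239))
cab org [0.7106 0.0408 0.    ] [0.7027 0.0423 0.    ]
grip (array([0.4899, 0.3816, 0.0071]), np.float64(0.0030067647386318682)) [0.4912 0.3839 0.013 ] [0.4871 0.3802 0.013 ]
prong [0.6304 0.382  0.013 ] [0.6169 0.3754 0.013 ]
[ 0.6043 -0.1343  0.    ] [ 0.5985 -0.1099  0.    ]
[0.5909 0.087  0.    ] [0.6012 0.0927 0.    ]
[ 0.6352 -0.3871  0.    ] [ 0.6327 -0.3756  0.    ]
scene 225 [269.1733 347.2267] [0.486 0.39  0.02 ] ((269.0384826660156, 347.1922912597656), (28.012359619140625, 8.043152809143066), 33.690067291259766)
[[0.5283 0.3893]
 [0.5226 0.3662]
 [0.4449 0.3907]
 [0.4511 0.4131]]
top 71 [198.493  243.0986] [0.4902 0.3887 0.02  ] ((198.50001525878906, 243.0), (3.9793994426727295, 17.439130783081055), 20.556045532226562)
[[0.459  0.4084]
 [0.5285 0.385 ]
 [0.5224 0.3689]
 [0.453  0.3924]]
[[-0.9328  0.3605  0.    ]
 [ 0.3605  0.9328 -0.    ]
 [-0.     -0.     -1.    ]] 0.09417327345787292 1.4
```

View pics/c.png

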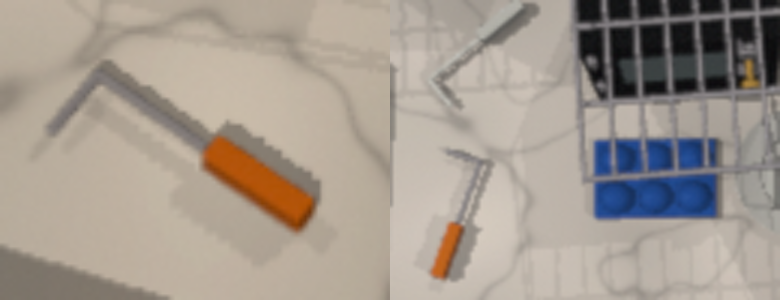

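The crop shows the orange handle with grey rod, prong bent to the left (+y) and lying flat; top handle centre (198.5,243), corner about (212.7,214). That is the rod. Now I'll fit the cabinet pose and check the overlay.

```bash
cat >> h.py <<'E'
def C(P,q):
    c,s=np.cos(P[2]),np.sin(P[2]); return np.array([P[0]+c*q[0]-s*q[1],P[1]+s*q[0]+c*q[1],q[2]])
E
python3 - <<'E'
from h import *
from scipy.optimize import least_squares
np.set_printoptions(precision=4,suppress=True)
for n,c,t in(('top',(212.7,214),(199,210)),('scene',(233.8,320.4),(221.5,336))): print(n,onz(n,c,.013),onz(n,t,.013))
obs=[('top',(0,0,0),(280.6,193.1)),('scene',(0,0,0),(239.7,236.7)),('top',(0,.115,.148),(248.5,183.1)),('scene',(0,.115,.148),(224.3,238)),
('top',(-.027,-.085,.212),(299,185.7)),('scene',(-.027,-.085,.212),(247,176.5))]
def f(P): 
    r=[proj(n,C(P,q))-p for n,q,p in obs]
    r+=[proj(n,C(P,(-.169,P[3],.281)))-p for n,p in(('top',(294,216.3)),('scene',(289,176.4)))]
    return np.hstack(r)
R=least_squares(f,[.71,.04,0,-.06],loss='soft_l1'); print(R.x,f(R.x).reshape(-1,2))
P=R.x
s=vision.read_camera('scene');t=vision.read_camera('top')
out=[]
def draw(n,im,x0,y0,w,h,k):
    im=cv2.resize(im[y0:y0+h,x0:x0+w],None,fx=k,fy=k,interpolation=cv2.INTER_CUBIC)
    def L(a,b,col): 
        A,B=[tuple(int(v) for v in ((proj(n,C(P,q))-[x0,y0]+.5)*k)) for q in(a,b)]; cv2.line(im,A,B,col,1)
    for z in(0,.275):
        v=[(0,-.13,z),(0,.13,z),(.2,.13,z),(.2,-.13,z)]
        for i in range(4): L(v[i],v[(i+1)%4],(255,0,0))
    for y in(-.13,.13): L((0,y,0),(0,y,.275),(255,0,0))
    L((0,-.085,.212),(-.051,-.085,.212),(0,255,0))
    L((-.169,P[3]-.193,.281),(-.169,P[3]+.193,.281),(0,255,255))
    return im
a=draw('scene',s,140,90,190,190,2);b=draw('top',t,225,110,135,130,3)
b=cv2.copyMakeBorder(b,0,0,0,0,0); H=390
a=cv2.copyMakeBorder(a,0,10,0,0,cv2.BORDER_CONSTANT)
save('d.png',np.hstack([a,b]))
E
```

```text
top [0.6167 0.3334 0.013 ] [0.6346 0.3934 0.013 ]
scene [0.6124 0.3397 0.013 ] [0.6294 0.3966 0.013 ]
[ 0.7143  0.0439  0.1001 -0.0475] [[-0.7114 -0.8137]
 [-3.3952 -0.4644]
 [ 1.9939  3.6811]
 [-0.8684  0.9038]
 [ 1.6612 -1.5168]
 [ 0.0492  0.5533]
 [ 0.9878  1.5707]
 [ 0.9381  1.5421]]
```

View pics/d.png

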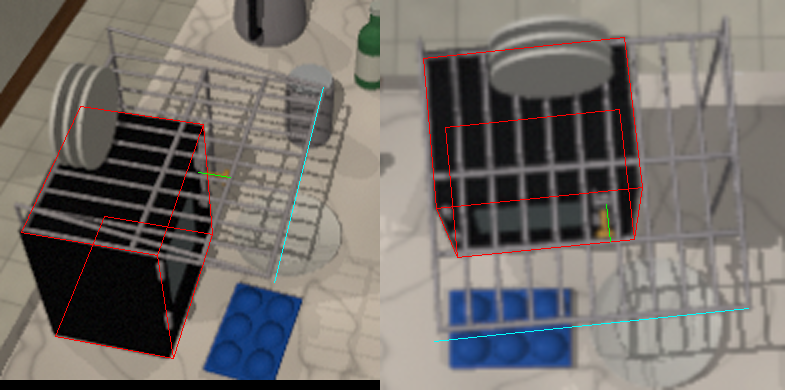

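The overlay agrees in the scene view (knob about (222,174) in the crop). In the top view the yaw is slightly too large, since the rack bar really runs about 3.5 to 4°. That is enough for an approach, so I'll move above the handle now.

send_rows --steps '[{"tx": -3.8,"ty": -1.4,"tz": 1.4,"wz": -1,"grip": -1},{"tx": -3.8,"ty": -1.4,"tz": 1.4,"grip": -1},{"tx": -3.8,"ty": -1.4,"tz": 1.4,"grip": -1},{"tx": -3.8,"ty": -1.4,"tz": 1.4,"grip": -1},{"tx": -3.8,"ty": -1.4,"tz": 1.4,"grip": -1},{"tx": -3.8,"ty": -1.4,"tz": 1.4,"grip": -1},{"tx": -3.8,"ty": -1.4,"tz": 1.4,"grip": -1},{"tx": -3.8,"ty": -1.4,"tz": 1.4,"grip": -1}]' --grip_force 60

```text
invalid input
```

Run:
```python
from h import *
np.set_printoptions(precision=4,suppress=True)
s=vision.read_camera('scene');t=vision.read_camera('top')
st=get_state(); print(st['clock'],st['ee_pos'],st['tcp_rot'][:,:2],st['qpos'])
save('e.png',np.hstack([cv2.resize(s[300:380,200:300],(390,312)),cv2.resize(t[165:265,165:290],(390,312))]))
def blob(n,im,x0,x1,y0,y1):
    h=cv2.cvtColor(im,cv2.COLOR_RGB2HSV);m=(h[...,0]<28)&(h[...,0]>10)&(h[...,1]>110)&(h[...,2]>90)
    p=np.argwhere(m)[:,::-1]; p=p[(p[:,0]>x0)&(p[:,0]<x1)&(p[:,1]>y0)&(p[:,1]<y1)]; return len(p),p.mean(0) if len(p) else None,p.min(0) if len(p) else 0,p.max(0) if len(p) else 0
a=blob('scene',s,235,265,165,190);b=blob('top',t,288,312,170,195);print(a,b)
if a[0] and b[0]: print(tri(a[1],b[1]))
for n in('scene','top'):
    for th in('hook_grip','hook_prong','bolt_knob'): print(n,th,[(np.round(d['location'],1).tolist(),round(d['p'],2)) for d in spotter.mark_of(n,th)[:4]])
```

```text
1.6 [0.2343 0.6063 0.1704] [[-0.9328  0.3605]
 [ 0.3605  0.9328]
 [-0.      0.    ]] [58.894  14.0423 89.2538 -0.0022 76.7012 -9.9757]
(30, array([248.9, 176.6]), array([242, 175]), array([254, 178])) (30, array([299.4   , 184.8333]), array([297, 180]), array([302, 188]))
(array([ 0.6891, -0.0384,  0.2223]), np.float64(0.002190273493016092))
scene hook_grip [([170.4, 295.5], 0.8), ([330.7, 312.9], 0.79), ([270.2, 343.8], 0.62)]
scene hook_prong [([223.8, 329.1], 0.88), ([193.4, 330.3], 0.6), ([324.4, 392.2], 0.54)]
scene bolt_knob [([342.6, 163.2], 0.56), ([247.6, 175.8], 0.52)]
top hook_grip [([213.9, 167.0], 0.68), ([279.5, 192.4], 0.67), ([154.2, 264.2], 0.51), ([197.1, 240.9], 0.5)]
top hook_prong [([203.5, 213.5], 0.72), ([206.1, 291.6], 0.68), ([176.3, 285.5], 0.67), ([197.9, 190.6], 0.62)]
top bolt_knob [([299.6, 184.5], 0.37)]
```

View pics/e.png

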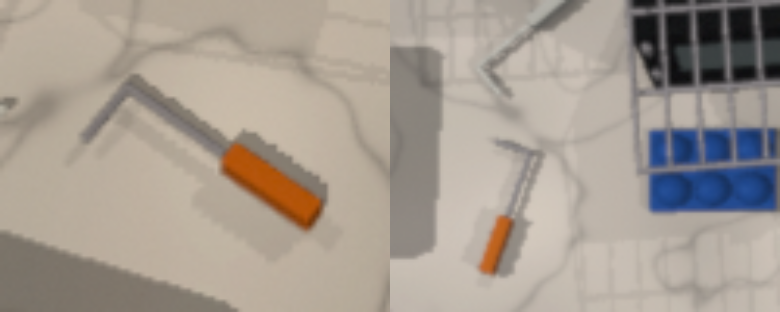

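The picture shows the arm has not moved (the call was refused, probably for missing keys), and the rod is unchanged. I'll resend with full rows.

send_rows --steps '[{"tx": -3.8,"ty": -1.4,"tz": 1.4,"wx": 0,"wy": 0,"wz": -1,"grip": -1},{"tx": -3.8,"ty": -1.4,"tz": 1.4,"wx": 0,"wy": 0,"wz": 0,"grip": -1},{"tx": -3.8,"ty": -1.4,"tz": 1.4,"wx": 0,"wy": 0,"wz": 0,"grip": -1},{"tx": -3.8,"ty": -1.4,"tz": 1.4,"wx": 0,"wy": 0,"wz": 0,"grip": -1},{"tx": -3.8,"ty": -1.4,"tz": 1.4,"wx": 0,"wy": 0,"wz": 0,"grip": -1},{"tx": -3.8,"ty": -1.4,"tz": 1.4,"wx": 0,"wy": 0,"wz": 0,"grip": -1},{"tx": -3.8,"ty": -1.4,"tz": 1.4,"wx": 0,"wy": 0,"wz": 0,"grip": -1},{"tx": -3.8,"ty": -1.4,"tz": 1.4,"wx": 0,"wy": 0,"wz": 0,"grip": -1}]' --grip_force 60

```text
clock: 2.7
ee_pos: [0.4819, 0.3949, 0.058]
tcp_rot: [[-0.939, 0.344, 0.0], [0.344, 0.939, 0.0], [-0.0, 0.0, -1.0]]
force: [-0.5, 0.1, 0.7]
finger_gap: 0.0938
finger_force: 0.0
```

send_rows --steps '[{"tx": 0,"ty": -0.3,"tz": 1.5,"wx": 0,"wy": 0,"wz": 0,"grip": -1},{"tx": 0,"ty": 0,"tz": 1.5,"wx": 0,"wy": 0,"wz": 0,"grip": -1},{"tx": 0,"ty": 0,"tz": 1.5,"wx": 0,"wy": 0,"wz": 0,"grip": -1},{"tx": 0,"ty": 0,"tz": 0.9,"wx": 0,"wy": 0,"wz": 0,"grip": -1},{"tx": 0,"ty": 0,"tz": 0,"wx": 0,"wy": 0,"wz": 0,"grip": 1},{"tx": 0,"ty": 0,"tz": 0,"wx": 0,"wy": 0,"wz": 0,"grip": 1},{"tx": 0,"ty": 0,"tz": 0,"wx": 0,"wy": 0,"wz": 0,"grip": 1},{"tx": 0,"ty": 0,"tz": 0,"wx": 0,"wy": 0,"wz": 0,"grip": 1}]' --grip_force 60

```text
clock: 3.5
ee_pos: [0.4802, 0.3937, 0.0053]
tcp_rot: [[-0.939, 0.344, 0.001], [0.344, 0.939, 0.001], [-0.001, 0.001, -1.0]]
force: [0.3, -0.0, 0.0]
finger_gap: 0.0654
finger_force: 0.0
```

send_rows --steps '[{"tx": 0,"ty": 0,"tz": 0,"wx": 0,"wy": 0,"wz": 0,"grip": 1},{"tx": 0,"ty": 0,"tz": 0,"wx": 0,"wy": 0,"wz": 0,"grip": 1},{"tx": 0,"ty": 0,"tz": 0,"wx": 0,"wy": 0,"wz": 0,"grip": 1},{"tx": 0,"ty": 0,"tz": 0,"wx": 0,"wy": 0,"wz": 0,"grip": 1},{"tx": 0,"ty": 0,"tz": -1,"wx": 0,"wy": 0,"wz": 0,"grip": 1},{"tx": 0,"ty": 0,"tz": -2,"wx": 0,"wy": 0,"wz": 0,"grip": 1},{"tx": 0,"ty": 0,"tz": -3,"wx": 0,"wy": 0,"wz": 0,"grip": 1},{"tx": 0,"ty": 0,"tz": -3,"wx": 0,"wy": 0,"wz": 0,"grip": 1}]' --grip_force 60

```text
clock: 4.3
ee_pos: [0.4795, 0.393, 0.0957]
tcp_rot: [[-0.939, 0.344, -0.0], [0.344, 0.939, -0.0], [0.0, -0.0, -1.0]]
force: [-0.3, -0.3, -0.2]
finger_gap: 0.0019
finger_force: 0.0
```

The gripper closed on nothing, so I'll look.

Run:
```python
from h import *
s=vision.read_camera('scene');t=vision.read_camera('top')
st=get_state(); X=st['ee_pos']
for n,im in(('scene',s),('top',t)): 
    p=proj(n,X); print(n,p); cv2.circle(im,tuple(int(v) for v in p),2,(0,255,0),1)
save('f.png',np.hstack([cv2.resize(s[270:390,200:350],(390,312)),cv2.resize(t[165:265,165:290],(390,312))]))
```

```text
scene [269.25787279 337.79139252]
top [192.6623616  242.53194155]
```

View pics/f.png

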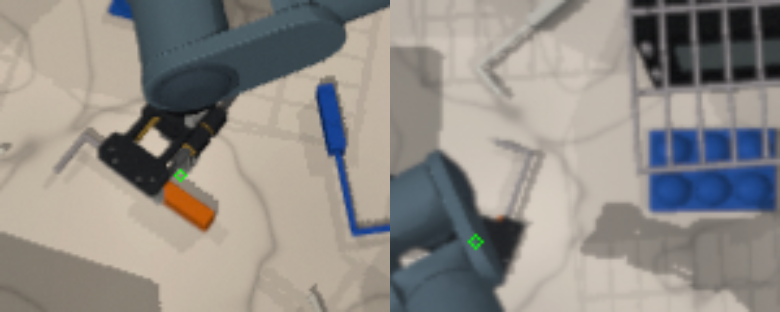

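The rod still lies in place: I lifted before the slow fingers had closed. I'll reopen, go down and wait longer.

send_rows --steps '[{"tx": 0,"ty": 0,"tz": 0,"wx": 0,"wy": 0,"wz": 0,"grip": -0.3},{"tx": 0,"ty": 0,"tz": 0,"wx": 0,"wy": 0,"wz": 0,"grip": -0.3},{"tx": 0,"ty": 0,"tz": 0,"wx": 0,"wy": 0,"wz": 0,"grip": -0.3},{"tx": 0,"ty": 0,"tz": 0,"wx": 0,"wy": 0,"wz": 0,"grip": -0.3},{"tx": 0,"ty": 0,"tz": 0,"wx": 0,"wy": 0,"wz": 0,"grip": -0.3},{"tx": 0,"ty": 0,"tz": 0,"wx": 0,"wy": 0,"wz": 0,"grip": -0.3},{"tx": 0,"ty": 0,"tz": 2.0,"wx": 0,"wy": 0,"wz": 0,"grip": -0.3},{"tx": 0,"ty": 0,"tz": 2.5,"wx": 0,"wy": 0,"wz": 0,"grip": -0.3}]' --grip_force 60

```text
clock: 5.2
ee_pos: [0.481, 0.3939, 0.0503]
tcp_rot: [[-0.939, 0.344, 0.003], [0.344, 0.939, 0.002], [-0.002, 0.003, -1.0]]
force: [0.3, 0.3, -0.6]
finger_gap: 0.0597
finger_force: 0.0
```

send_rows --steps '[{"tx": 0,"ty": 0,"tz": 2,"wx": 0,"wy": 0,"wz": 0,"grip": -0.3},{"tx": 0,"ty": 0,"tz": 1.7,"wx": 0,"wy": 0,"wz": 0,"grip": -0.3},{"tx": 0,"ty": 0,"tz": 1,"wx": 0,"wy": 0,"wz": 0,"grip": -0.3},{"tx": 0,"ty": 0,"tz": 0,"wx": 0,"wy": 0,"wz": 0,"grip": 1},{"tx": 0,"ty": 0,"tz": 0,"wx": 0,"wy": 0,"wz": 0,"grip": 1},{"tx": 0,"ty": 0,"tz": 0,"wx": 0,"wy": 0,"wz": 0,"grip": 1},{"tx": 0,"ty": 0,"tz": 0,"wx": 0,"wy": 0,"wz": 0,"grip": 1},{"tx": 0,"ty": 0,"tz": 0,"wx": 0,"wy": 0,"wz": 0,"grip": 1}]' --grip_force 60

```text
clock: 6.0
ee_pos: [0.4802, 0.3935, 0.0031]
tcp_rot: [[-0.939, 0.344, 0.001], [0.344, 0.939, 0.001], [-0.001, 0.001, -1.0]]
force: [-0.3, 0.4, -0.3]
finger_gap: 0.0243
finger_force: 0.0
```

send_rows --steps '[{"tx": 0,"ty": 0,"tz": 0,"wx": 0,"wy": 0,"wz": 0,"grip": 1},{"tx": 0,"ty": 0,"tz": 0,"wx": 0,"wy": 0,"wz": 0,"grip": 1},{"tx": 0,"ty": 0,"tz": 0,"wx": 0,"wy": 0,"wz": 0,"grip": 1},{"tx": 0,"ty": 0,"tz": 0,"wx": 0,"wy": 0,"wz": 0,"grip": 1},{"tx": 0,"ty": 0,"tz": 0,"wx": 0,"wy": 0,"wz": 0,"grip": 1},{"tx": 0,"ty": 0,"tz": 0,"wx": 0,"wy": 0,"wz": 0,"grip": 1},{"tx": 0,"ty": 0,"tz": 0,"wx": 0,"wy": 0,"wz": 0,"grip": 1},{"tx": 0,"ty": 0,"tz": 0,"wx": 0,"wy": 0,"wz": 0,"grip": 1}]' --grip_force 60

```text
clock: 6.8
ee_pos: [0.4797, 0.3932, 0.0024]
tcp_rot: [[-0.939, 0.344, 0.0], [0.344, 0.939, 0.0], [0.0, 0.0, -1.0]]
force: [0.2, -0.0, -0.1]
finger_gap: 0.0005
finger_force: 0.0
```

Run:
```python
from h import *
s=vision.read_camera('scene');t=vision.read_camera('top')
st=get_state(); X=np.array(st['ee_pos'])
print(st['qpos'],st['effort'],st['tcp_rot'])
for n,im in(('scene',s),('top',t)): 
    for z in(0,.1):
        p=proj(n,X+[0,0,z]); print(n,p); cv2.circle(im,tuple(int(round(v)) for v in p),1,(0,255,0),1)
save('g.png',np.hstack([cv2.resize(s[290,200:201] if 0 else s[290:390,210:310],(390,390),interpolation=cv2.INTER_CUBIC),cv2.resize(t[190:280,160:250],(390,390),interpolation=cv2.INTER_CUBIC)]))
```

```text
[ 2.88794570e+01  2.15269945e+01  9.90728420e+01 -2.78263544e-04
  5.94009095e+01 -4.09909330e+01] [-1.21969853e-03 -4.18903005e+01 -2.66262424e+01  3.91772320e-02
  6.13235962e-02 -1.28508157e-05] [[-9.38917377e-01  3.44142643e-01 -9.38261198e-06]
 [ 3.44142643e-01  9.38917377e-01 -9.94913433e-06]
 [ 5.38557605e-06 -1.25703720e-05 -1.00000000e+00]]
scene [270.9813168 351.2471997]
scene [270.64613866 337.20008169]
top [198.23722715 246.02167136]
top [192.99427774 243.29331367]
```

View pics/g.png

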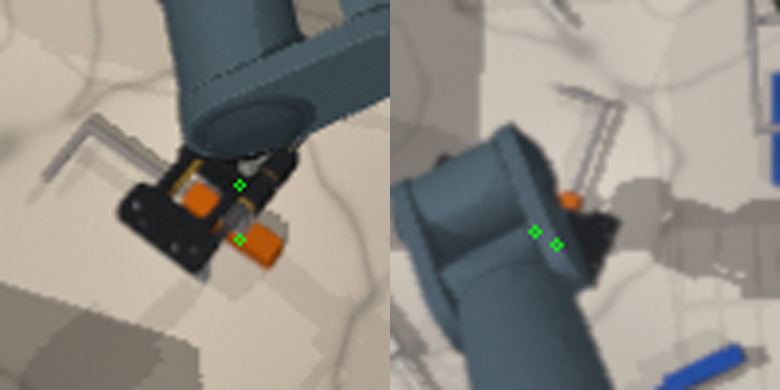

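The picture shows a finger across the middle of the orange handle at about (238,220) in the left crop, so it is unclear whether the fingers hold it. A small lift with numeric checks will tell.

send_rows --steps '[{"tx": 0,"ty": 0,"tz": 0,"wx": 0,"wy": 0,"wz": 0,"grip": 1},{"tx": 0,"ty": 0,"tz": 0,"wx": 0,"wy": 0,"wz": 0,"grip": 1},{"tx": 0,"ty": 0,"tz": -1,"wx": 0,"wy": 0,"wz": 0,"grip": 1},{"tx": 0,"ty": 0,"tz": -2,"wx": 0,"wy": 0,"wz": 0,"grip": 1},{"tx": 0,"ty": 0,"tz": -2,"wx": 0,"wy": 0,"wz": 0,"grip": 1},{"tx": 0,"ty": 0,"tz": -2,"wx": 0,"wy": 0,"wz": 0,"grip": 1},{"tx": 0,"ty": 0,"tz": -2,"wx": 0,"wy": 0,"wz": 0,"grip": 1},{"tx": 0,"ty": 0,"tz": 0,"wx": 0,"wy": 0,"wz": 0,"grip": 1}]' --grip_force 60

```text
clock: 7.7
ee_pos: [0.4821, 0.3945, 0.0966]
tcp_rot: [[-0.939, 0.344, 0.006], [0.344, 0.939, 0.003], [-0.005, 0.005, -1.0]]
force: [-0.2, 0.5, 1.0]
finger_gap: 0.0001
finger_force: 0.0
```

```bash
cat >> h.py <<'E'
def orange(n,im):
    h=cv2.cvtColor(im,cv2.COLOR_RGB2HSV); m=((h[...,0]<16)&(h[...,1]>170)&(h[...,2]>90)).astype(np.uint8)
    if n=='scene': m[:300]=0;m[:,:200]=0
    else: m[:,:150]=0;m[:,330:]=0;m[:180]=0
    k,l,S,c=cv2.connectedComponentsWithStats(m); 
    return [(S[i].tolist(),c[i].round(1).tolist()) for i in range(1,k) if S[i][4]>8]
E
python3 - <<'E'
from h import *
s=vision.read_camera('scene');t=vision.read_camera('top')
print(orange('scene',s));print(orange('top',t)); st=get_state(); print(st['finger_gap'],st['finger_force'],st['ee_pos'])
for th in('hook_prong','hook_grip'): print([(np.round(d['location'],1).tolist(),round(d['p'],2)) for d in spotter.mark_of('scene',th)[:4]])
E
```

```text
[([262, 339, 20, 20, 180], [271.5, 348.7])]
[]
0.00045543566520096134 0.0 [0.4798756  0.39326699 0.09269995]
[([193.4, 329.5], 0.88), ([322.3, 392.8], 0.69), ([221.4, 326.9], 0.65), ([345.9, 354.9], 0.6)]
[([328.8, 313.6], 0.92), ([268.7, 346.4], 0.53), ([170.7, 298.0], 0.51)]
```

Not gripped, and the rod has not moved. I'll zoom on the fingertips against the projected TCP.

Run:
```python
from h import *
s=vision.read_camera('scene');t=vision.read_camera('top')
X=np.array(get_state()['ee_pos']);Z=np.array([0,0,1.]);yv=np.array([.344,.939,0]);k=9
x0,y0=235,305
a=cv2.resize(s[y0:y0+65,x0:x0+85],None,fx=k,fy=k,interpolation=cv2.INTER_CUBIC)
for q,c in((X,(0,255,0)),(X+.019*Z,(0,255,255)),(X+.05*Z,(255,0,255)),(X+.01*yv,(255,255,0))):
    p=(proj('scene',q)-[x0,y0]+.5)*k; cv2.circle(a,tuple(int(v) for v in p),3,c,-1); print(p)
save('i.png',a)
```

```text
[328.83951355 308.90319331]
[328.26986809 283.44828399]
[327.31136879 240.59896888]
[308.4847531  333.76183419]
```

View pics/i.png

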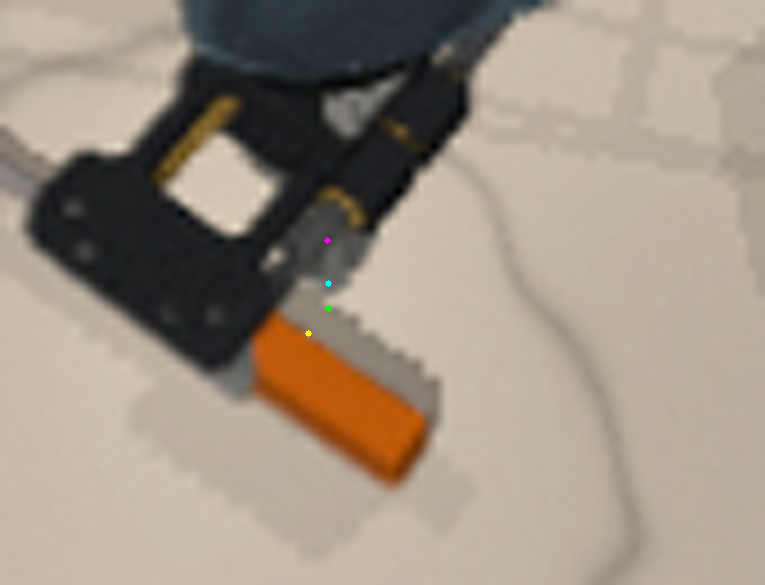

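The zoom shows the visible fingertip ending near (345,290), about 2 px up and right of the projected TCP (329,309). The fingers look higher or offset from where I expected. I'll open fully and compare frames to see what moves.

send_rows --steps '[{"tx": 0,"ty": 0,"tz": 0,"wx": 0,"wy": 0,"wz": 0,"grip": -1},{"tx": 0,"ty": 0,"tz": 0,"wx": 0,"wy": 0,"wz": 0,"grip": -1},{"tx": 0,"ty": 0,"tz": 0,"wx": 0,"wy": 0,"wz": 0,"grip": -1},{"tx": 0,"ty": 0,"tz": 0,"wx": 0,"wy": 0,"wz": 0,"grip": -1},{"tx": 0,"ty": 0,"tz": 0,"wx": 0,"wy": 0,"wz": 0,"grip": -1},{"tx": 0,"ty": 0,"tz": 0,"wx": 0,"wy": 0,"wz": 0,"grip": -1},{"tx": 0,"ty": 0,"tz": 0,"wx": 0,"wy": 0,"wz": 0,"grip": -1},{"tx": 0,"ty": 0,"tz": 0,"wx": 0,"wy": 0,"wz": 0,"grip": -1}]' --grip_force 60

```text
clock: 8.8
ee_pos: [0.4797, 0.3932, 0.0924]
tcp_rot: [[-0.939, 0.344, 0.0], [0.344, 0.939, 0.0], [-0.0, 0.0, -1.0]]
force: [-0.1, -0.9, -0.2]
finger_gap: 0.0611
finger_force: 0.0
```

Run:
```python
from h import *
s=vision.read_camera('scene')
st=get_state();print(st['finger_gap'],st['ee_pos'])
X=np.array(st['ee_pos']);Z=np.array([0,0,1.]);yv=np.array([.344,.939,0]);k=9
x0,y0=235,305
a=cv2.resize(s[y0:y0+65,x0:x0+85],None,fx=k,fy=k,interpolation=cv2.INTER_CUBIC)
for q,c in((X,(0,255,0)),(X+.047*yv,(0,255,255)),(X-.047*yv,(255,0,255))):
    p=(proj('scene',q)-[x0,y0]+.5)*k; cv2.circle(a,tuple(int(v) for v in p),3,c,-1); print(p)
save('j.png',a)
```

```text
0.06497266650496968 [0.47973811 0.39317371 0.09239142]
[325.49772851 307.56594494]
[228.42026326 425.9595491 ]
[419.42450534 192.84195765]
```

View pics/j.png

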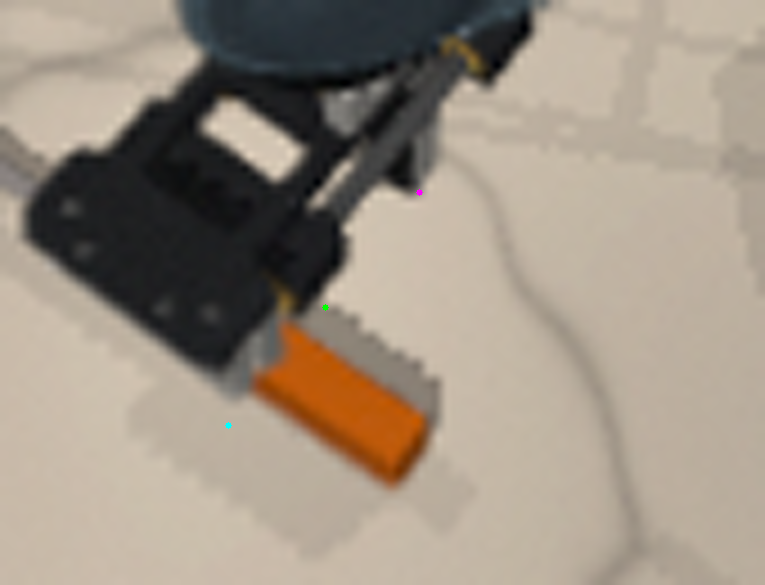

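The -y finger moves as expected (tip about (425,190) in the crop, matching the projection), so the calibration holds. I'll check the handle's exact position from its corners.

Run:
```python
from h import *
np.set_printoptions(precision=4,suppress=True)
k=9;o=np.array([235,305])
for nm,p,z in(('top rear -y',(432,425),.026),('top rear +y',(385,465),.026),('bot rear +y',(393,485),0.)):
    q=np.array(p)/k+o-.5; print(nm,onz('scene',q,z),onz('scene',q,0))
# where TCP foot & expected handle box corners project, in crop coords
u=np.array([.94,-.342,0]);v=np.array([.342,.94,0]);c=np.array([.488,.389,0])
for a,b,z in((-.04,-.01,.026),(-.04,.01,.026),(-.04,.01,0)): print((proj('scene',c+a*u+b*v+[0,0,z])-o+.5)*k)
t=vision.read_camera('top'); s=vision.read_camera('scene'); print(orange('top',t),orange('scene',s),get_state()['finger_gap'])
st=get_state(); print({k:np.round(st[k],3) for k in st})
```

```text
top rear -y [0.4453 0.3936 0.026 ] [0.448  0.3837 0.    ]
top rear +y [0.4555 0.4104 0.026 ] [0.4584 0.4008 0.    ]
bot rear +y [0.454  0.4063 0.    ] [0.454  0.4063 0.    ]
[427.0923 422.458 ]
[388.4023 471.4991]
[388.2335 501.9553]
[] [([264, 341, 18, 18, 155], [272.8, 349.6])] 0.0730107061797856
{'clock': np.float64(8.95), 'qpos': array([ 28.877,  14.642,  97.098,  -0.   ,  68.259, -40.992]), 'joint_velocities': array([-0.062,  0.042,  0.018, -0.033,  0.056, -0.051]), 'effort': array([ -0.001, -39.953, -29.436,   0.042,   0.061,  -0.   ]), 'ee_pos': array([0.48 , 0.393, 0.092]), 'tcp_rot': array([[-0.939,  0.344,  0.   ],
       [ 0.344,  0.939,  0.   ],
       [-0.   ,  0.   , -1.   ]]), 'force': array([-0.153,  0.09 ,  0.234]), 'wrist_torque': array([-0.054, -0.036,  0.034]), 'finger_force': np.float64(0.0), 'finger_gap': np.float64(0.073)}
```

send_rows --steps '[{"tx": 0,"ty": 0,"tz": 2.0,"wx": 0,"wy": 0,"wz": 0,"grip": -1},{"tx": 0,"ty": 0,"tz": 2.5,"wx": 0,"wy": 0,"wz": 0,"grip": -1},{"tx": 0,"ty": 0,"tz": 2.5,"wx": 0,"wy": 0,"wz": 0,"grip": -1},{"tx": 0,"ty": 0,"tz": 1.5,"wx": 0,"wy": 0,"wz": 0,"grip": -1},{"tx": 0,"ty": 0,"tz": 0.5,"wx": 0,"wy": 0,"wz": 0,"grip": -1},{"tx": 0,"ty": 0,"tz": 0.1,"wx": 0,"wy": 0,"wz": 0,"grip": 0.5},{"tx": 0,"ty": 0,"tz": 0,"wx": 0,"wy": 0,"wz": 0,"grip": 0.5},{"tx": 0,"ty": 0,"tz": 0,"wx": 0,"wy": 0,"wz": 0,"grip": 0.5}]' --grip_force 60

```text
clock: 9.75
ee_pos: [0.4807, 0.3937, 0.0028]
tcp_rot: [[-0.939, 0.344, 0.002], [0.344, 0.939, 0.001], [-0.002, 0.002, -1.0]]
force: [0.4, -0.6, 0.1]
finger_gap: 0.073
finger_force: 0.0
```

send_rows --steps '[{"tx": 0,"ty": 0,"tz": 0,"wx": 0,"wy": 0,"wz": 0,"grip": 0.6},{"tx": 0,"ty": 0,"tz": 0,"wx": 0,"wy": 0,"wz": 0,"grip": 0.6},{"tx": 0,"ty": 0,"tz": 0,"wx": 0,"wy": 0,"wz": 0,"grip": 0.6},{"tx": 0,"ty": 0,"tz": 0,"wx": 0,"wy": 0,"wz": 0,"grip": 0.6},{"tx": 0,"ty": 0,"tz": 0,"wx": 0,"wy": 0,"wz": 0,"grip": 0.6},{"tx": 0,"ty": 0,"tz": 0,"wx": 0,"wy": 0,"wz": 0,"grip": 0.6},{"tx": 0,"ty": 0,"tz": 0,"wx": 0,"wy": 0,"wz": 0,"grip": 0.6},{"tx": 0,"ty": 0,"tz": 0,"wx": 0,"wy": 0,"wz": 0,"grip": 0.6}]' --grip_force 60

```text
clock: 10.55
ee_pos: [0.4797, 0.3932, 0.0013]
tcp_rot: [[-0.939, 0.344, -0.0], [0.344, 0.939, -0.0], [0.0, -0.0, -1.0]]
force: [-0.5, 0.2, 0.4]
finger_gap: 0.0188
finger_force: 0.0
```

Run:
```python
from h import *
s=vision.read_camera('scene');t=vision.read_camera('top')
print(orange('scene',s),orange('top',t)); st=get_state();print(st['finger_gap'],st['finger_force'],st['ee_pos'],st['force'])
cv2.imwrite('pics/raw1.png',s[:,:,::-1])
```

```text
[([257, 338, 7, 8, 34], [259.8, 342.1]), ([271, 347, 11, 12, 82], [276.2, 352.2])] []
0.01901478413844776 0.0 [0.4797451  0.39316211 0.00137572] [ 0.19695234  0.44227311 -0.17277449]
```

send_rows --steps '[{"tx": 0,"ty": 0.5,"tz": 0,"wx": 0,"wy": 0,"wz": 0,"grip": 1},{"tx": 0,"ty": 0.5,"tz": 0,"wx": 0,"wy": 0,"wz": 0,"grip": 1},{"tx": 0,"ty": 0.5,"tz": 0,"wx": 0,"wy": 0,"wz": 0,"grip": 1},{"tx": 0,"ty": 0.5,"tz": 0,"wx": 0,"wy": 0,"wz": 0,"grip": 1},{"tx": 0,"ty": 0,"tz": 0,"wx": 0,"wy": 0,"wz": 0,"grip": 1},{"tx": 0,"ty": 0,"tz": 0,"wx": 0,"wy": 0,"wz": 0,"grip": 1},{"tx": 0,"ty": 0,"tz": 0,"wx": 0,"wy": 0,"wz": 0,"grip": 1},{"tx": 0,"ty": 0,"tz": 0,"wx": 0,"wy": 0,"wz": 0,"grip": 1}]' --grip_force 60

```text
clock: 11.45
ee_pos: [0.4865, 0.4118, 0.0013]
tcp_rot: [[-0.939, 0.344, -0.0], [0.344, 0.939, -0.0], [0.0, -0.0, -1.0]]
force: [-0.6, -0.5, 0.8]
finger_gap: 0.0006
finger_force: 0.0
```

Run:
```python
from h import *
s=vision.read_camera('scene');t=vision.read_camera('top')
print(orange('scene',s),orange('top',t)); st=get_state();print(st['finger_gap'],st['finger_force'],st['ee_pos'],st['force'])
k=6;x0,y0=225,310;o=np.array([x0,y0])
b=cv2.imread('pics/raw1.png')[:,:,::-1]
A=[cv2.resize(i[y0:y0+65,x0:x0+65],None,fx=k,fy=k,interpolation=cv2.INTER_CUBIC) for i in(b,s)]
save('k.png',np.hstack(A)); print((proj('scene',st['ee_pos'])-o+.5)*k)
```

```text
[([271, 346, 11, 13, 81], [276.4, 352.2])] []
0.000736130522893142 0.0 [0.4865224  0.41183732 0.00134357] [ 0.10123121 -0.04987992  0.62763305]
[253.27191933 283.09281215]
```

View pics/k.png

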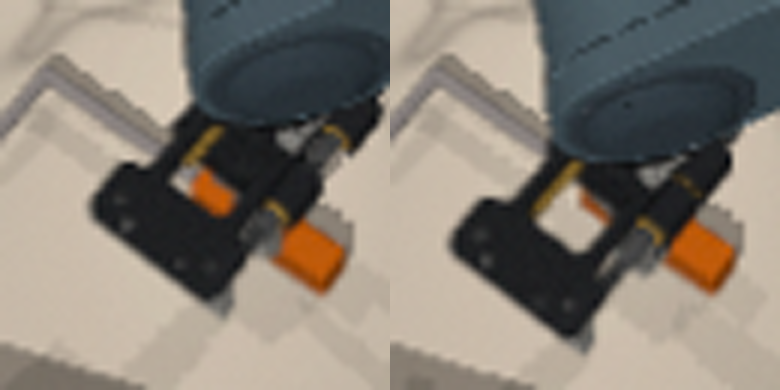

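In both panels the handle has not been touched. The visible fingertips, about (640,268) in the right panel, sit well above the projected TCP at (643,283). So the fingers are really about 2 cm higher than reported and they closed above the handle. I'll go back, open and probe downwards while watching the force.

send_rows --steps '[{"tx": 0,"ty": -1,"tz": 0,"wx": 0,"wy": 0,"wz": 0,"grip": -0.3},{"tx": 0,"ty": -1,"tz": 0,"wx": 0,"wy": 0,"wz": 0,"grip": -0.3},{"tx": 0,"ty": 0,"tz": 0,"wx": 0,"wy": 0,"wz": 0,"grip": -0.3},{"tx": 0,"ty": 0,"tz": 0,"wx": 0,"wy": 0,"wz": 0,"grip": -0.3},{"tx": 0,"ty": 0,"tz": 0,"wx": 0,"wy": 0,"wz": 0,"grip": -0.3},{"tx": 0,"ty": 0,"tz": 0,"wx": 0,"wy": 0,"wz": 0,"grip": -0.3},{"tx": 0,"ty": 0,"tz": 0.4,"wx": 0,"wy": 0,"wz": 0,"grip": -0.3},{"tx": 0,"ty": 0,"tz": 0.4,"wx": 0,"wy": 0,"wz": 0,"grip": -0.3}]' --grip_force 60

```text
clock: 12.35
ee_pos: [0.4798, 0.3933, -0.0069]
tcp_rot: [[-0.939, 0.344, 0.0], [0.344, 0.939, 0.0], [-0.0, 0.0, -1.0]]
force: [0.1, -0.4, -0.0]
finger_gap: 0.0598
finger_force: 0.0
```

send_rows --steps '[{"tx": 0,"ty": 0,"tz": 0.2,"wx": 0,"wy": 0,"wz": 0,"grip": -0.3},{"tx": 0,"ty": 0,"tz": 0.2,"wx": 0,"wy": 0,"wz": 0,"grip": -0.3},{"tx": 0,"ty": 0,"tz": 0,"wx": 0,"wy": 0,"wz": 0,"grip": -0.3},{"tx": 0,"ty": 0,"tz": 0,"wx": 0,"wy": 0,"wz": 0,"grip": -0.3},{"tx": 0,"ty": 0,"tz": 0,"wx": 0,"wy": 0,"wz": 0,"grip": -0.3},{"tx": 0,"ty": 0,"tz": 0,"wx": 0,"wy": 0,"wz": 0,"grip": -0.3},{"tx": 0,"ty": 0,"tz": 0,"wx": 0,"wy": 0,"wz": 0,"grip": -0.3},{"tx": 0,"ty": 0,"tz": 0,"wx": 0,"wy": 0,"wz": 0,"grip": -0.3}]' --grip_force 60

```text
clock: 13.15
ee_pos: [0.4797, 0.3932, -0.0106]
tcp_rot: [[-0.939, 0.344, 0.0], [0.344, 0.939, 0.0], [-0.0, 0.0, -1.0]]
force: [0.5, 0.1, -0.1]
finger_gap: 0.0615
finger_force: 0.0
```

No contact at a reported z of -10 mm, which confirms the height bias. I'll continue down.

send_rows --steps '[{"tx": 0,"ty": 0,"tz": 0.3,"wx": 0,"wy": 0,"wz": 0,"grip": -0.3},{"tx": 0,"ty": 0,"tz": 0.2,"wx": 0,"wy": 0,"wz": 0,"grip": -0.3},{"tx": 0,"ty": 0,"tz": 0.2,"wx": 0,"wy": 0,"wz": 0,"grip": -0.3},{"tx": 0,"ty": 0,"tz": 0.2,"wx": 0,"wy": 0,"wz": 0,"grip": -0.3},{"tx": 0,"ty": 0,"tz": 0,"wx": 0,"wy": 0,"wz": 0,"grip": -0.3},{"tx": 0,"ty": 0,"tz": 0,"wx": 0,"wy": 0,"wz": 0,"grip": -0.3},{"tx": 0,"ty": 0,"tz": 0,"wx": 0,"wy": 0,"wz": 0,"grip": -0.3},{"tx": 0,"ty": 0,"tz": 0,"wx": 0,"wy": 0,"wz": 0,"grip": -0.3}]' --grip_force 60

```text
clock: 13.95
ee_pos: [0.4798, 0.3932, -0.0195]
tcp_rot: [[-0.939, 0.344, 0.0], [0.344, 0.939, 0.0], [-0.0, 0.0, -1.0]]
force: [0.1, -0.4, 0.5]
finger_gap: 0.0611
finger_force: 0.0
```

send_rows --steps '[{"tx": 0,"ty": 0,"tz": 0.2,"wx": 0,"wy": 0,"wz": 0,"grip": -0.3},{"tx": 0,"ty": 0,"tz": 0.2,"wx": 0,"wy": 0,"wz": 0,"grip": -0.3},{"tx": 0,"ty": 0,"tz": 0.1,"wx": 0,"wy": 0,"wz": 0,"grip": -0.3},{"tx": 0,"ty": 0,"tz": 0.1,"wx": 0,"wy": 0,"wz": 0,"grip": -0.3},{"tx": 0,"ty": 0,"tz": 0,"wx": 0,"wy": 0,"wz": 0,"grip": -0.3},{"tx": 0,"ty": 0,"tz": 0,"wx": 0,"wy": 0,"wz": 0,"grip": -0.3},{"tx": 0,"ty": 0,"tz": 0,"wx": 0,"wy": 0,"wz": 0,"grip": -0.3},{"tx": 0,"ty": 0,"tz": 0,"wx": 0,"wy": 0,"wz": 0,"grip": -0.3}]' --grip_force 60

```text
clock: 14.75
ee_pos: [0.4798, 0.3932, -0.0256]
tcp_rot: [[-0.939, 0.344, 0.0], [0.344, 0.939, 0.0], [-0.0, 0.0, -1.0]]
force: [-0.4, 1.0, 0.1]
finger_gap: 0.0614
finger_force: 0.0
```

send_rows --steps '[{"tx": 0,"ty": 0,"tz": 0.2,"wx": 0,"wy": 0,"wz": 0,"grip": -0.3},{"tx": 0,"ty": 0,"tz": 0.1,"wx": 0,"wy": 0,"wz": 0,"grip": 0},{"tx": 0,"ty": 0,"tz": 0,"wx": 0,"wy": 0,"wz": 0,"grip": 1},{"tx": 0,"ty": 0,"tz": 0,"wx": 0,"wy": 0,"wz": 0,"grip": 1},{"tx": 0,"ty": 0,"tz": 0,"wx": 0,"wy": 0,"wz": 0,"grip": 1},{"tx": 0,"ty": 0,"tz": 0,"wx": 0,"wy": 0,"wz": 0,"grip": 1},{"tx": 0,"ty": 0,"tz": 0,"wx": 0,"wy": 0,"wz": 0,"grip": 1},{"tx": 0,"ty": 0,"tz": 0,"wx": 0,"wy": 0,"wz": 0,"grip": 1}]' --grip_force 60

```text
clock: 15.55
ee_pos: [0.4797, 0.3931, -0.0286]
tcp_rot: [[-0.939, 0.344, -0.0], [0.344, 0.939, -0.0], [0.0, -0.0, -1.0]]
force: [-0.6, -1.1, 0.3]
finger_gap: 0.0196
finger_force: 60.0
```

Gripped: the gap is 19.6 mm at 60 N. Next I lift and pitch the rod nose-up by 45°.

send_rows --steps '[{"tx": 0,"ty": 0,"tz": -4,"wx": 0,"wy": 0,"wz": 0,"grip": 1},{"tx": 0,"ty": 0,"tz": -5,"wx": 0,"wy": 0,"wz": 0,"grip": 1},{"tx": 0,"ty": 0,"tz": -4,"wx": 0,"wy": -7.5,"wz": 0,"grip": 1},{"tx": 0,"ty": 0,"tz": 0,"wx": 0,"wy": -7.5,"wz": 0,"grip": 1},{"tx": 0,"ty": 0,"tz": 0,"wx": 0,"wy": -7.5,"wz": 0,"grip": 1},{"tx": 0,"ty": 0,"tz": 0,"wx": 0,"wy": -7.5,"wz": 0,"grip": 1},{"tx": 0,"ty": 0,"tz": 0,"wx": 0,"wy": -7.5,"wz": 0,"grip": 1},{"tx": 0,"ty": 0,"tz": 0,"wx": 0,"wy": -7.5,"wz": 0,"grip": 1}]' --grip_force 60

```text
clock: 16.35
ee_pos: [0.4775, 0.3944, 0.1029]
tcp_rot: [[-0.668, 0.347, 0.658], [0.249, 0.938, -0.243], [-0.701, 0.002, -0.713]]
force: [33.7, -6.4, 27.4]
finger_gap: 0.0193
finger_force: 60.1
```

```bash
cat >> h.py <<'E'
HT=np.array([-.0092,-.001,-.0416]) # handle centre in reported tool frame
RT=np.array([[-1.,0,0],[0,1,0],[0,0,-1]]) # rod axes in tool frame (columns)
PR=HT+RT@np.array([.135,.028,0])
CO=HT+RT@np.array([.135,0,0]); TI=HT+RT@np.array([.135,.054,0])
YAW=.06; ST=np.array([.696,-.037,.213])
def goal(pitch=45,yaw=YAW):
    a=np.radians(pitch);X=np.array([np.cos(yaw),np.sin(yaw),0]);Y=np.array([-np.sin(yaw),np.cos(yaw),0]);Z=np.array([0,0,1.])
    x=-(np.cos(a)*X+np.sin(a)*Z); return np.column_stack([x,Y,np.cross(x,Y)]),X,Y,Z
def now():
    st=get_state(); return np.array(st['ee_pos']),np.array(st['tcp_rot'])
E
python3 - <<'E'
from h import *
from scipy.spatial.transform import Rotation as Ro
np.set_printoptions(precision=2,suppress=True)
s=vision.read_camera('scene');t=vision.read_camera('top')
p,R=now(); st=get_state(); print(p,R,st['finger_gap'],st['force'],st['qpos'])
print('orange',orange('scene',s),orange('top',t))
for n in('scene','top'):
    print(n,'tip,corner,prong,handle',*[proj(n,p+R@q) for q in(TI,CO,PR,HT)])
    for th in('hook_prong','hook_grip'): print([(np.round(d['location'],1).tolist(),round(d['p'],2)) for d in spotter.mark_of(n,th)[:5]])
G,X,Y,Z=goal()
print('rotvec tool deg',Ro.from_matrix(R.T@G).as_rotvec(degrees=True))
for nm,q in(('A',ST-.2*X+.037*Z),('B',ST+.037*Z)): 
    tp=q-G@PR; print(nm,tp*100,'shift in goal axes cm',G.T@(tp-p)*100)
E
```

```text
[0.47 0.39 0.1 ] [[-0.68  0.34  0.65]
 [ 0.24  0.94 -0.24]
 [-0.7  -0.01 -0.72]] 0.01936337848709318 [ 0.39 -0.37 -2.02] [ 48.27  11.63 110.66 -54.07  53.39  10.39]
orange [([266, 325, 23, 18, 170], [276.0, 333.4])] [([186, 242, 6, 13, 49], [188.3, 247.2])]
scene tip,corner,prong,handle [235.25 316.47] [248.96 300.95] [241.92 308.92] [279.21 337.54]
[([325.9, 393.7], 0.91), ([241.5, 310.2], 0.89), ([191.0, 327.9], 0.76)]
[([172.7, 293.7], 0.68), ([278.3, 335.9], 0.54), ([324.6, 133.8], 0.46), ([331.6, 313.0], 0.39)]
top tip,corner,prong,handle [179.73 217.66] [192.77 222.38] [186.   219.93] [189.01 248.95]
[([196.9, 192.8], 0.74), ([202.8, 291.4], 0.61), ([179.9, 287.8], 0.51), ([187.7, 222.7], 0.43)]
[([229.7, 273.1], 0.7), ([188.1, 250.4], 0.64), ([216.3, 164.0], 0.43), ([156.3, 264.1], 0.37), ([379.4, 208.2], 0.17)]
rotvec tool deg [-16.8   -0.87 -16.45]
A [42.56 -8.03 11.86] shift in goal axes cm [  4.08 -47.01  -6.87]
B [62.52 -6.83 11.86] shift in goal axes cm [-10.06 -47.01   7.28]
```

The predicted hook matches what the network finds to within 2–3 px (scene prong (242,309) against (241.5,310)). Next: turn to the cabinet's yaw and carry it in front.

send_rows --steps '[{"tx": 1.4,"ty": 0,"tz": -2.3,"wx": -5.6,"wy": -0.3,"wz": -5.5,"grip": 1},{"tx": 1.4,"ty": 0,"tz": -2.3,"wx": -5.6,"wy": -0.3,"wz": -5.5,"grip": 1},{"tx": 1.4,"ty": 0,"tz": -2.3,"wx": -5.6,"wy": -0.3,"wz": -5.5,"grip": 1},{"tx": 0,"ty": -3,"tz": 0,"wx": 0,"wy": 0,"wz": 0,"grip": 1},{"tx": 0,"ty": -4.5,"tz": 0,"wx": 0,"wy": 0,"wz": 0,"grip": 1},{"tx": 0,"ty": -4.5,"tz": 0,"wx": 0,"wy": 0,"wz": 0,"grip": 1},{"tx": 0,"ty": -4.5,"tz": 0,"wx": 0,"wy": 0,"wz": 0,"grip": 1},{"tx": 0,"ty": -4.5,"tz": 0,"wx": 0,"wy": 0,"wz": 0,"grip": 1}]' --grip_force 60

```text
clock: 17.45
ee_pos: [0.424, 0.2179, 0.1309]
tcp_rot: [[-0.717, -0.051, 0.695], [-0.038, 0.999, 0.033], [-0.696, -0.002, -0.718]]
force: [-10.8, -4.8, -21.7]
finger_gap: 0.0195
finger_force: 60.0
```

```bash
cat >> h.py <<'E'
def rel(q):
    from scipy.spatial.transform import Rotation as Ro
    np.set_printoptions(precision=2,suppress=True)
    p,R=now(); G,X,Y,Z=goal(); st=get_state()
    print('tcp',p*100,'rot err',Ro.from_matrix(R.T@G).as_rotvec(degrees=True),'force',st['force'],'gap',st['finger_gap'],'q',np.array(st['qpos']),st['clock'])
    c=p+R@PR; print('prong',c*100,'cab-rel to stem mm',1000*np.array([X@(c-ST),Y@(c-ST),c[2]-ST[2]]))
    print('shift tool cm',R.T@(q-G@PR-p)*100)
E
python3 - <<'E'
from h import *
G,X,Y,Z=goal(); rel(ST-.2*X+.037*Z)
E
```

```text
tcp [42.4  21.79 13.09] rot err [-0.48 -0.91 -0.29] force [-10.8   -4.79 -21.7 ] gap 0.01954476213767589 q [ 22.62 -35.1  145.44 -27.93  30.32 -51.06] 17.45
prong [49.71 24.89 26.1 ] cab-rel to stem mm [-181.38  297.36   48.01]
shift tool cm [  1.87 -29.79  -0.  ]
```

send_rows --steps '[{"tx": -0.7,"ty": 0,"tz": 1.6,"wx": -0.5,"wy": -0.9,"wz": -0.3,"grip": 1},{"tx": -0.6,"ty": -2,"tz": 1.5,"wx": 0,"wy": 0,"wz": 0,"grip": 1},{"tx": 0,"ty": -4.6,"tz": 0,"wx": 0,"wy": 0,"wz": 0,"grip": 1},{"tx": 0,"ty": -4.6,"tz": 0,"wx": 0,"wy": 0,"wz": 0,"grip": 1},{"tx": 0,"ty": -4.6,"tz": 0,"wx": 0,"wy": 0,"wz": 0,"grip": 1},{"tx": 0,"ty": -4.6,"tz": 0,"wx": 0,"wy": 0,"wz": 0,"grip": 1},{"tx": 0,"ty": -4.6,"tz": 0,"wx": 0,"wy": 0,"wz": 0,"grip": 1},{"tx": 0,"ty": -4.6,"tz": 0,"wx": 0,"wy": 0,"wz": 0,"grip": 1}]' --grip_force 60

```text
clock: 18.25
ee_pos: [0.5053, 0.0128, 0.1271]
tcp_rot: [[-0.735, -0.05, 0.676], [-0.044, 0.999, 0.025], [-0.676, -0.011, -0.736]]
force: [0.2, -0.0, -1.2]
finger_gap: 0.0192
finger_force: 60.0
```

Run:
```python
from h import *
G,X,Y,Z=goal()
s=vision.read_camera('scene');t=vision.read_camera('top')
cv2.imwrite('pics/s1.png',s[:,:,::-1]);cv2.imwrite('pics/t1.png',t[:,:,::-1])
rel(ST-.03*X+.033*Z); p,R=now()
for n in('scene','top'):
    print(n,'tip,corner,prong',*[proj(n,p+R@q) for q in(TI,CO,PR)])
    for th in('hook_prong','bolt_knob','rack_edge'): print([(np.round(d['location'],1).tolist(),round(d['p'],2)) for d in spotter.mark_of(n,th)[:5]])
```

```text
tcp [50.59  0.73 12.77] rot err [-1.43 -2.4  -0.46] force [-0.93  0.22 -0.21] gap 0.019401667393864595 q [ -22.18  -35.12  145.17   29.45   33.33 -134.08] 18.35
prong [58.28  3.88 25.56] cab-rel to stem mm [-108.47   82.41   42.57]
shift tool cm [-5.41 -8.05  6.89]
scene tip,corner,prong [271.14 202.54] [276.06 188.62] [273.54 195.76]
[([346.6, 356.8], 0.93), ([325.9, 392.2], 0.65), ([270.6, 200.2], 0.57), ([193.9, 326.1], 0.56)]
[([246.8, 174.1], 0.49), ([341.9, 159.9], 0.18)]
[([287.7, 175.8], 0.58)]
top tip,corner,prong [272.25 211.03] [286.65 210.4 ] [279.18 210.72]
[([205.5, 290.8], 0.7), ([197.5, 192.2], 0.63), ([275.9, 211.7], 0.51), ([176.0, 286.2], 0.49)]
[([299.7, 184.9], 0.47)]
[([296.4, 212.7], 0.93), ([280.1, 213.2], 0.72)]
```

send_rows --steps '[{"tx": -1.0,"ty": -0.5,"tz": 1.3,"wx": -1.4,"wy": -2.4,"wz": -0.5,"grip": 1},{"tx": -1.1,"ty": -1.5,"tz": 1.4,"wx": 0,"wy": 0,"wz": 0,"grip": 1},{"tx": -1.1,"ty": -2,"tz": 1.4,"wx": 0,"wy": 0,"wz": 0,"grip": 1},{"tx": -1.1,"ty": -2,"tz": 1.4,"wx": 0,"wy": 0,"wz": 0,"grip": 1},{"tx": -1.1,"ty": -2,"tz": 1.4,"wx": 0,"wy": 0,"wz": 0,"grip": 1},{"tx": 0,"ty": 0,"tz": 0,"wx": 0,"wy": 0,"wz": 0,"grip": 1},{"tx": 0,"ty": 0,"tz": 0,"wx": 0,"wy": 0,"wz": 0,"grip": 1},{"tx": 0,"ty": 0,"tz": 0,"wx": 0,"wy": 0,"wz": 0,"grip": 1}]' --grip_force 60

```text
clock: 19.45
ee_pos: [0.5957, -0.0524, 0.1173]
tcp_rot: [[-0.716, -0.067, 0.694], [-0.046, 0.998, 0.049], [-0.696, 0.003, -0.718]]
force: [-0.3, 0.3, -1.8]
finger_gap: 0.0195
finger_force: 60.0
```

```bash
cat > m.py <<'E'
from h import *
import sys
G,X,Y,Z=goal()
d=[float(v)/1000 for v in sys.argv[1:4]]
s=vision.read_camera('scene');t=vision.read_camera('top')
rel(ST+d[0]*X+d[1]*Y+d[2]*Z); p,R=now()
def blob(im,x0,x1,y0,y1):
    h=cv2.cvtColor(im,cv2.COLOR_RGB2HSV);m=(h[...,0]<28)&(h[...,0]>10)&(h[...,1]>110)&(h[...,2]>90)
    q=np.argwhere(m)[:,::-1]; q=q[(q[:,0]>x0)&(q[:,0]<x1)&(q[:,1]>y0)&(q[:,1]<y1)]; return (len(q),q.mean(0),q.min(0),q.max(0)) if len(q) else 0
print('knob',blob(s,235,275,165,205),blob(t,280,315,170,205))
for n in('scene','top'):
    print(n,'tip,corner,prong,stem',*[proj(n,q) for q in(p+R@TI,p+R@CO,p+R@PR,ST)])
    print([(np.round(d['location'],1).tolist(),round(d['p'],2)) for d in spotter.mark_of(n,'hook_prong')[:6]])
cv2.imwrite('pics/s2.png',s[:,:,::-1]);cv2.imwrite('pics/t2.png',t[:,:,::-1])
E
python3 m.py 0 0 33
```

```text
tcp [59.58 -5.29 11.76] rot err [ 0.37 -0.85  0.14] force [ 0.49 -0.28 -0.44] gap 0.019227262311139588 q [ -27.34  -13.2   132.8    47.65   29.33 -157.06] 19.55
prong [66.84 -2.14 24.8 ] cab-rel to stem mm [-26.63  17.21  34.97]
shift tool cm [-1.83 -1.73  2.18]
knob (19, array([249.16, 178.16]), array([242, 176]), array([274, 191])) (16, array([299.31, 182.69]), array([298, 180]), array([300, 186]))
scene tip,corner,prong,stem [250.34 182.56] [255.03 169.7 ] [252.62 176.29] [246.32 178.28]
[([326.0, 392.9], 0.85), ([194.3, 326.9], 0.83), ([252.7, 174.9], 0.74), ([344.7, 358.6], 0.61), ([284.9, 206.7], 0.49)]
top tip,corner,prong,stem [288.27 189.37] [302.46 188.38] [295.1  188.89] [299.04 184.1 ]
[([206.5, 291.6], 0.64), ([197.1, 194.1], 0.64), ([294.0, 190.1], 0.62), ([176.7, 285.3], 0.47)]
```

j6 is at its limit, so I'll turn the rod about 9° clockwise. That also suits the door's later swing.

```bash
sed -i 's/p,R=now(); G,X,Y,Z=goal(); st=get_state()/p,R=now(); _,X,Y,Z=goal(); G=goal(45,-.10)[0]; st=get_state()/' h.py
python3 - <<'E'
from h import *
G,X,Y,Z=goal()
rel(ST-.012*X+.033*Z); rel(ST+.033*Z)
E
```

```text
tcp [59.61 -5.35 11.79] rot err [ 6.77 -0.83  6.65] force [-0.03 -0.02 -1.17] gap 0.019312978005390575 q [ -27.38  -13.19  132.76   47.66   29.32 -157.07] 19.65
prong [66.86 -2.2  24.83] cab-rel to stem mm [-26.43  16.59  35.31]
shift tool cm [-0.69 -0.47  1.13]
tcp [59.61 -5.35 11.79] rot err [ 6.77 -0.83  6.65] force [-0.03 -0.02 -1.17] gap 0.019312978005390575 q [ -27.38  -13.19  132.76   47.66   29.32 -157.07] 19.65
prong [66.86 -2.2  24.83] cab-rel to stem mm [-26.43  16.59  35.31]
shift tool cm [-1.55 -0.48  1.96]
```

send_rows --steps '[{"tx": 0,"ty": 0,"tz": 0,"wx": 2.2,"wy": -0.3,"wz": 2.2,"grip": 1},{"tx": 0,"ty": 0,"tz": 0,"wx": 2.2,"wy": -0.3,"wz": 2.2,"grip": 1},{"tx": 0,"ty": 0,"tz": 0,"wx": 2.3,"wy": -0.2,"wz": 2.2,"grip": 1},{"tx": -0.4,"ty": 0,"tz": 0.5,"wx": 0,"wy": 0,"wz": 0,"grip": 1},{"tx": -0.4,"ty": -0.1,"tz": 0.5,"wx": 0,"wy": 0,"wz": 0,"grip": 1},{"tx": -0.4,"ty": -0.1,"tz": 0.5,"wx": 0,"wy": 0,"wz": 0,"grip": 1},{"tx": 0,"ty": 0,"tz": 0,"wx": 0,"wy": 0,"wz": 0,"grip": 1},{"tx": 0,"ty": 0,"tz": 0,"wx": 0,"wy": 0,"wz": 0,"grip": 1}]' --grip_force 60

```text
clock: 20.45
ee_pos: [0.6155, -0.0586, 0.1157]
tcp_rot: [[-0.704, 0.1, 0.703], [0.071, 0.995, -0.07], [-0.706, 0.0, -0.708]]
force: [0.0, 0.2, -1.7]
finger_gap: 0.0195
finger_force: 60.0
```

```bash
python3 m.py 0 0 33
```

```text
tcp [61.53 -5.84 11.57] rot err [ 0.03 -0.06 -0.01] force [-0.05  0.33 -1.17] gap 0.019823031623445238 q [ -21.81  -10.43  131.17   36.86   19.09 -136.84] 20.55
prong [69.03 -3.88 24.7 ] cab-rel to stem mm [-5.82 -1.46 33.97]
shift tool cm [-0.33  0.23  0.47]
knob (54, array([263.15, 183.83]), array([242, 175]), array([274, 192])) (25, array([299.64, 186.32]), array([297, 180]), array([303, 204]))
scene tip,corner,prong,stem [244.1  176.72] [251.58 164.75] [247.74 170.89] [246.32 178.28]
[([248.3, 170.1], 0.57), ([347.7, 359.7], 0.55), ([191.3, 328.9], 0.52)]
top tip,corner,prong,stem [292.84 182.72] [306.96 184.  ] [299.63 183.34] [299.04 184.1 ]
[([196.7, 193.3], 0.71), ([206.3, 292.7], 0.65), ([298.0, 187.7], 0.58), ([294.0, 215.6], 0.55), ([177.4, 286.0], 0.51)]
```

Run:
```python
from h import *
np.set_printoptions(precision=1,suppress=True)
_,X,Y,Z=goal()
for n in('scene','top'):
    pts=[ST+a*X+.013*(np.cos(f)*Y+np.sin(f)*Z) for a in(-.014,-.024) for f in np.arange(0,6.3,.3)]
    st=[ST+.014*X+b*.005*Y+c*.005*Z for b in(-1,1) for c in(-1,1)]
    P=np.array([proj(n,q) for q in pts]);S=np.array([proj(n,q) for q in st])
    print(n,'head',P.min(0),P.max(0),'stem root',S.min(0),S.max(0),'mean head',P.mean(0),'stem mid',proj(n,ST))
b=cv2.imread('pics/t1.png')[:,:,::-1];a=cv2.imread('pics/s1.png')[:,:,::-1]
for im,(r0,r1,c0,c1) in((b,(176,193,292,308)),(a,(171,184,236,260))):
    h=cv2.cvtColor(np.ascontiguousarray(im),cv2.COLOR_RGB2HSV)[r0:r1,c0:c1]
    print(r0,c0);print('\n'.join(' '.join('%3d'%(v[2] if v[1]>100 and v[0]<30 else 0) for v in row) for row in h))
```

```text
scene head [249.5 175. ] [254.9 183.7] stem root [241.5 175.2] [242.6 179.7] mean head [252.2 179.4] stem mid [246.3 178.3]
top head [295.9 186.8] [302.8 190.9] stem root [297.5 180.2] [300.1 181. ] mean head [299.4 188.8] stem mid [299.  184.1]
176 292
  0   0   0   0   0   0   0   0   0   0   0   0   0   0   0   0
  0   0   0   0   0   0   0   0   0   0   0   0   0   0   0   0
  0   0   0   0   0   0   0   0   0   0   0   0   0   0   0   0
  0   0   0   0   0   0   0   0   0   0   0   0   0   0   0   0
  0   0   0   0   0   0 101 143 114   0   0   0   0   0   0   0
  0   0   0   0   0   0 118 164 134   0   0   0   0   0   0   0
  0   0   0   0   0   0 121 164 137   0   0   0   0   0   0   0
  0   0   0   0   0   0   0 163 131   0   0   0   0   0   0   0
  0   0   0   0   0   0   0 160 136   0   0   0   0   0   0   0
  0   0   0   0   0   0  90 140 141  83   0   0   0   0   0   0
  0   0   0   0   0  55  98 134 141 101  81   0   0   0   0   0
  0   0   0   0  42  97 154 165 162 150 127   0   0   0   0   0
  0   0   0   0  54 108 157 165 159 146 129   0   0   0   0   0
  0   0   0   
[... 797 characters left out ...]
 153 125   0   0   0   0   0
  0   0   0   0   0   0   0 138 137 129 124 122 132 154 147 154 161 158   0   0   0   0   0   0
  0   0   0   0   0   0   0   0   0   0   0   0   0 134 132 131 130 145   0   0   0   0   0   0
  0   0   0   0   0   0   0   0   0   0   0   0   0   0   0   0   0   0   0   0   0   0   0   0
  0   0   0   0   0   0   0   0   0   0   0   0   0   0   0   0   0   0   0   0   0   0   0   0
  0   0   0   0   0   0   0   0   0   0   0   0   0   0   0   0   0   0   0   0   0   0   0   0
  0   0   0   0   0   0   0   0   0   0   0   0   0   0   0 113   0   0   0   0   0   0   0   0
  0   0   0   0   0   0   0   0   0   0   0   0   0   0   0   0   0   0   0   0   0   0   0   0
```

The model matches the brass pixels (top: stem cols 298–300, head rows 187–188; scene: stem root col 242). Now forward 6 mm and down onto the stem.

send_rows --steps '[{"tx": -0.4,"ty": 0.1,"tz": 0.4,"wx": 0,"wy": 0,"wz": 0,"grip": 1},{"tx": 0,"ty": 0,"tz": 0,"wx": 0,"wy": 0,"wz": 0,"grip": 1},{"tx": 0.35,"ty": 0,"tz": 0.35,"wx": 0,"wy": 0,"wz": 0,"grip": 1},{"tx": 0.35,"ty": 0,"tz": 0.35,"wx": 0,"wy": 0,"wz": 0,"grip": 1},{"tx": 0.35,"ty": 0,"tz": 0.35,"wx": 0,"wy": 0,"wz": 0,"grip": 1},{"tx": 0.35,"ty": 0,"tz": 0.35,"wx": 0,"wy": 0,"wz": 0,"grip": 1},{"tx": 0.3,"ty": 0,"tz": 0.3,"wx": 0,"wy": 0,"wz": 0,"grip": 1},{"tx": 0,"ty": 0,"tz": 0,"wx": 0,"wy": 0,"wz": 0,"grip": 1}]' --grip_force 60

```text
clock: 21.45
ee_pos: [0.6208, -0.0577, 0.091]
tcp_rot: [[-0.705, 0.1, 0.702], [0.071, 0.995, -0.07], [-0.706, 0.001, -0.708]]
force: [0.7, -0.5, -1.3]
finger_gap: 0.0198
finger_force: 60.0
```

```bash
python3 m.py 0 0 0
```

```text
tcp [62.11 -5.77  9.17] rot err [ 0.04 -0.06  0.01] force [-0.18 -0.18 -1.23] gap 0.019358967992746782 q [ -21.41   -6.42  130.81   43.76   16.07 -143.86] 21.55
prong [69.61 -3.81 22.3 ] cab-rel to stem mm [ 0.   -1.11 10.01]
shift tool cm [0.72 0.11 0.71]
knob (56, array([263.55, 187.12]), array([243, 175]), array([274, 200])) (23, array([299.91, 187.13]), array([297, 180]), array([302, 204]))
scene tip,corner,prong,stem [242.66 181.67] [250.07 169.76] [246.26 175.87] [246.32 178.28]
[([196.5, 328.8], 0.85), ([356.3, 141.7], 0.73), ([348.2, 355.7], 0.62), ([323.0, 392.4], 0.56), ([245.9, 177.0], 0.47)]
top tip,corner,prong,stem [292.66 182.83] [306.58 184.09] [299.35 183.44] [299.04 184.1 ]
[([178.9, 285.7], 0.54), ([206.6, 290.3], 0.49), ([296.8, 186.8], 0.48), ([196.2, 192.9], 0.47)]
```

```bash
cat > g.py <<'E'
from h import *
import sys
from scipy.spatial.transform import Rotation as Ro
np.set_printoptions(precision=2,suppress=True)
# args: pitch yaw(rad) dx dy dz(mm rel stem, cab axes) N
a=[float(v) for v in sys.argv[1:]]
_,X,Y,Z=goal(); G=goal(a[0],a[1])[0]; p,R=now()
T=ST+a[2]/1e3*X+a[3]/1e3*Y+a[4]/1e3*Z
N=int(a[5]); tp=T-G@PR; q0=p+R@PR
rv=Ro.from_matrix(R.T@G).as_rotvec(); prevp,prevR=p,R
print('rotvec',np.degrees(rv),'per row',np.degrees(rv)/N)
for i in range(1,N+1):
    Ri=R@Ro.from_rotvec(rv*i/N).as_matrix(); pi=q0+(T-q0)*i/N-Ri@PR
    print(i,'shift',prevR.T@(pi-prevp)*100); prevp,prevR=pi,Ri
E
python3 g.py 40 -.1 0 0 -7 5; python3 g.py 37 -.1 0 0 -13 6
```

```text
rotvec [0.03 4.97 0.01] per row [0.01 0.99 0.  ]
1 shift [ 0.32  0.02 -0.01]
2 shift [ 0.31  0.02 -0.  ]
3 shift [ 0.31  0.02 -0.  ]
4 shift [0.31 0.02 0.  ]
5 shift [0.3  0.02 0.01]
rotvec [0.03 7.97 0.01] per row [0.01 1.33 0.  ]
1 shift [ 0.37  0.02 -0.06]
2 shift [ 0.36  0.02 -0.06]
3 shift [ 0.36  0.02 -0.05]
4 shift [ 0.35  0.02 -0.04]
5 shift [ 0.34  0.02 -0.04]
6 shift [ 0.34  0.02 -0.03]
```

send_rows --steps '[{"tx": 0.3,"ty": 0,"tz": 0,"wx": 0,"wy": 1,"wz": 0,"grip": 1},{"tx": 0.3,"ty": 0,"tz": 0,"wx": 0,"wy": 1,"wz": 0,"grip": 1},{"tx": 0.3,"ty": 0,"tz": 0,"wx": 0,"wy": 1,"wz": 0,"grip": 1},{"tx": 0.3,"ty": 0.1,"tz": 0,"wx": 0,"wy": 1,"wz": 0,"grip": 1},{"tx": 0.3,"ty": 0,"tz": 0,"wx": 0,"wy": 1,"wz": 0,"grip": 1},{"tx": 0,"ty": 0,"tz": 0,"wx": 0,"wy": 0,"wz": 0,"grip": 1},{"tx": 0,"ty": 0,"tz": 0,"wx": 0,"wy": 0,"wz": 0,"grip": 1},{"tx": 0,"ty": 0,"tz": 0,"wx": 0,"wy": 0,"wz": 0,"grip": 1}]' --grip_force 60

```text
clock: 22.45
ee_pos: [0.6107, -0.0559, 0.0821]
tcp_rot: [[-0.762, 0.1, 0.64], [0.076, 0.995, -0.064], [-0.643, 0.0, -0.766]]
force: [1.1, 0.2, 0.4]
finger_gap: 0.0194
finger_force: 60.0
```

```bash
python3 m.py 0 0 0; python3 g.py 37 -.1 0 0 -15 4
```

```text
tcp [61.05 -5.58  8.19] rot err [ 0.02 -5.   -0.  ] force [ 0.98  0.35 -0.06] gap 0.019321327034028057 q [ -20.9    -6.06  129.36   29.36   20.11 -129.58] 22.55
prong [69.65 -3.73 20.65] cab-rel to stem mm [ 0.45 -0.3  -6.55]
shift tool cm [-0.8   0.02  0.71]
knob (41, array([263.05, 190.54]), array([242, 180]), array([274, 200])) (16, array([299.25, 186.25]), array([297, 181]), array([302, 188]))
scene tip,corner,prong,stem [242.74 185.36] [250.09 173.47] [246.32 179.57] [246.32 178.28]
[([346.1, 357.0], 0.64), ([192.7, 329.3], 0.6), ([323.2, 392.1], 0.52), ([242.8, 181.2], 0.49)]
top tip,corner,prong,stem [292.45 183.8 ] [306.24 185.05] [299.08 184.4 ] [299.04 184.1 ]
[([179.4, 284.9], 0.75), ([299.2, 186.8], 0.64), ([198.3, 191.4], 0.43)]
rotvec [ 0.02  2.98 -0.  ] per row [ 0.01  0.74 -0.  ]
1 shift [ 0.19  0.   -0.04]
2 shift [ 0.19  0.   -0.03]
3 shift [ 0.19  0.   -0.03]
4 shift [ 0.19  0.   -0.03]
```

The brass pixels have moved down (scene rows from 175 to 180) and the vertical load is up by about 1.5 N, so the bolt is following. On downward.

send_rows --steps '[{"tx": 0.2,"ty": 0,"tz": 0,"wx": 0,"wy": 0.7,"wz": 0,"grip": 1},{"tx": 0.2,"ty": 0,"tz": 0,"wx": 0,"wy": 0.7,"wz": 0,"grip": 1},{"tx": 0.2,"ty": 0,"tz": -0.1,"wx": 0,"wy": 0.8,"wz": 0,"grip": 1},{"tx": 0.2,"ty": 0,"tz": 0,"wx": 0,"wy": 0.8,"wz": 0,"grip": 1},{"tx": 0,"ty": 0,"tz": 0,"wx": 0,"wy": 0,"wz": 0,"grip": 1},{"tx": 0,"ty": 0,"tz": 0,"wx": 0,"wy": 0,"wz": 0,"grip": 1},{"tx": 0,"ty": 0,"tz": 0,"wx": 0,"wy": 0,"wz": 0,"grip": 1},{"tx": 0,"ty": 0,"tz": 0,"wx": 0,"wy": 0,"wz": 0,"grip": 1}]' --grip_force 60

```text
clock: 23.45
ee_pos: [0.6034, -0.0549, 0.0773]
tcp_rot: [[-0.795, 0.099, 0.598], [0.08, 0.995, -0.059], [-0.601, 0.0, -0.799]]
force: [0.7, -0.2, -0.2]
finger_gap: 0.0192
finger_force: 60.0
```

```bash
python3 m.py 0 0 0; python3 g.py 37 -.1 0 0 -20 3
```

```text
tcp [60.34 -5.49  7.73] rot err [ 0.03 -8.04  0.  ] force [ 0.84 -0.14 -0.49] gap 0.019556670208274732 q [ -20.67   -5.85  128.41   23.32   23.14 -123.67] 23.55
prong [69.59 -3.71 19.73] cab-rel to stem mm [ -0.13  -0.08 -15.73]
shift tool cm [-1.68  0.01  0.73]
knob (38, array([260.55, 190.55]), array([243, 181]), array([274, 201])) (11, array([299.09, 186.09]), array([298, 182]), array([300, 188]))
scene tip,corner,prong,stem [243.06 187.37] [250.37 175.5 ] [246.61 181.59] [246.32 178.28]
[([346.8, 356.2], 0.87), ([193.9, 328.4], 0.85), ([323.9, 391.7], 0.82), ([244.6, 182.4], 0.44)]
top tip,corner,prong,stem [292.41 184.53] [306.13 185.78] [299.01 185.13] [299.04 184.1 ]
[([180.2, 285.0], 0.69), ([297.7, 187.1], 0.67)]
rotvec [ 0.03 -0.04  0.01] per row [ 0.01 -0.01  0.  ]
1 shift [0.08 0.   0.12]
2 shift [0.08 0.   0.12]
3 shift [0.08 0.   0.12]
```

send_rows --steps '[{"tx": 0.1,"ty": 0,"tz": 0.1,"wx": 0,"wy": 0,"wz": 0,"grip": 1},{"tx": 0.1,"ty": 0,"tz": 0.1,"wx": 0,"wy": 0,"wz": 0,"grip": 1},{"tx": 0,"ty": 0,"tz": 0.1,"wx": 0,"wy": 0,"wz": 0,"grip": 1},{"tx": 0,"ty": 0,"tz": 0,"wx": 0,"wy": 0,"wz": 0,"grip": 1},{"tx": 0,"ty": 0,"tz": 0,"wx": 0,"wy": 0,"wz": 0,"grip": 1},{"tx": 0,"ty": 0,"tz": 0,"wx": 0,"wy": 0,"wz": 0,"grip": 1},{"tx": 0,"ty": 0,"tz": 0,"wx": 0,"wy": 0,"wz": 0,"grip": 1},{"tx": 0,"ty": 0,"tz": 0,"wx": 0,"wy": 0,"wz": 0,"grip": 1}]' --grip_force 60

```text
clock: 24.45
ee_pos: [0.6035, -0.0549, 0.0736]
tcp_rot: [[-0.795, 0.099, 0.598], [0.08, 0.995, -0.059], [-0.601, 0.0, -0.799]]
force: [0.1, 0.6, -0.9]
finger_gap: 0.0192
finger_force: 60.0
```

send_rows --steps '[{"tx": 0.1,"ty": 0,"tz": 0.1,"wx": 0,"wy": 0,"wz": 0,"grip": 1},{"tx": 0,"ty": 0,"tz": 0.1,"wx": 0,"wy": 0,"wz": 0,"grip": 1},{"tx": 0,"ty": 0,"tz": 0,"wx": 0,"wy": 0,"wz": 0,"grip": 1},{"tx": 0,"ty": 0,"tz": 0,"wx": 0,"wy": 0,"wz": 0,"grip": 1},{"tx": 0,"ty": 0,"tz": 0,"wx": 0,"wy": 0,"wz": 0,"grip": 1},{"tx": 0,"ty": 0,"tz": 0,"wx": 0,"wy": 0,"wz": 0,"grip": 1},{"tx": 0,"ty": 0,"tz": 0,"wx": 0,"wy": 0,"wz": 0,"grip": 1},{"tx": 0,"ty": 0,"tz": 0,"wx": 0,"wy": 0,"wz": 0,"grip": 1}]' --grip_force 60

```text
clock: 25.25
ee_pos: [0.6045, -0.0552, 0.0721]
tcp_rot: [[-0.794, 0.1, 0.599], [0.079, 0.995, -0.06], [-0.602, 0.0, -0.798]]
force: [1.7, 0.5, 3.5]
finger_gap: 0.02
finger_force: 60.0
```

```bash
python3 m.py 0 0 0
```

```text
tcp [60.44 -5.52  7.2 ] rot err [ 0.02 -7.99  0.01] force [1.48 1.09 3.3 ] gap 0.01984354186648132 q [ -20.65   -5.05  128.41   24.09   22.35 -124.48] 25.35
prong [69.68 -3.73 19.2 ] cab-rel to stem mm [  0.74  -0.33 -20.97]
shift tool cm [-1.92  0.02  0.24]
knob (41, array([260.83, 191.39]), array([243, 182]), array([274, 202])) (12, array([299.08, 185.83]), array([298, 182]), array([300, 188]))
scene tip,corner,prong,stem [242.9  188.36] [250.2  176.49] [246.45 182.59] [246.32 178.28]
[([327.0, 391.4], 0.71), ([244.1, 184.2], 0.59), ([193.0, 328.7], 0.58), ([345.0, 357.6], 0.56), ([282.5, 208.1], 0.27)]
top tip,corner,prong,stem [292.46 184.64] [306.14 185.89] [299.04 185.24] [299.04 184.1 ]
[([203.9, 291.7], 0.73), ([176.3, 288.4], 0.71), ([301.0, 185.5], 0.62), ([199.2, 190.2], 0.45)]
```

The vertical load rose by about 4.5 N over the last 2 mm: the bolt is at its lower stop. Now I draw the door out along its arc.

```bash
python3 g.py 37 -.1 -9 1 -20 2;  python3 g.py 37 -.18 -67 20 -20 12
```

```text
rotvec [0.01 0.01 0.01] per row [0.01 0.   0.  ]
1 shift [ 0.36 -0.01 -0.34]
2 shift [ 0.36 -0.01 -0.34]
rotvec [2.77 0.01 3.67] per row [0.23 0.   0.31]
1 shift [ 0.48  0.14 -0.37]
2 shift [ 0.48  0.13 -0.37]
3 shift [ 0.48  0.13 -0.37]
4 shift [ 0.48  0.13 -0.37]
5 shift [ 0.48  0.12 -0.37]
6 shift [ 0.48  0.12 -0.37]
7 shift [ 0.48  0.11 -0.37]
8 shift [ 0.48  0.11 -0.37]
9 shift [ 0.48  0.11 -0.37]
10 shift [ 0.48  0.1  -0.37]
11 shift [ 0.48  0.1  -0.37]
12 shift [ 0.48  0.09 -0.37]
```

send_rows --steps '[{"tx": 0.5,"ty": 0,"tz": -0.4,"wx": 0,"wy": 0,"wz": 0,"grip": 1},{"tx": 0.5,"ty": 0.1,"tz": -0.4,"wx": 0,"wy": 0,"wz": 0,"grip": 1},{"tx": 0.5,"ty": 0.1,"tz": -0.4,"wx": 0.3,"wy": 0,"wz": 0.4,"grip": 1},{"tx": 0.5,"ty": 0.1,"tz": -0.4,"wx": 0.3,"wy": 0,"wz": 0.4,"grip": 1},{"tx": 0.5,"ty": 0.1,"tz": -0.4,"wx": 0.3,"wy": 0,"wz": 0.4,"grip": 1},{"tx": 0.5,"ty": 0.1,"tz": -0.3,"wx": 0.3,"wy": 0,"wz": 0.4,"grip": 1},{"tx": 0,"ty": 0,"tz": 0,"wx": 0,"wy": 0,"wz": 0,"grip": 1},{"tx": 0,"ty": 0,"tz": 0,"wx": 0,"wy": 0,"wz": 0,"grip": 1}]' --grip_force 60

```text
clock: 26.25
ee_pos: [0.5668, -0.0458, 0.0719]
tcp_rot: [[-0.792, 0.134, 0.596], [0.107, 0.991, -0.08], [-0.601, 0.0, -0.799]]
force: [-0.5, 0.2, 3.1]
finger_gap: 0.0198
finger_force: 60.0
```

```bash
python3 m.py 0 0 0; python3 g.py 37 -.18 -67 20 -20 6
```

```text
tcp [56.7  -4.59  7.18] rot err [-1.27 -8.06 -1.49] force [ 0.02 -0.11  4.46] gap 0.019686328216029496 q [ -20.36  -11.14  133.68   20.23   22.47 -118.98] 26.35
prong [66.01 -3.13 19.17] cab-rel to stem mm [-35.53   7.85 -21.27]
shift tool cm [-4.99 -0.34  2.52]
knob (35, array([261.  , 187.74]), array([254, 185]), array([266, 191])) (17, array([297.47, 197.82]), array([296, 192]), array([299, 200]))
scene tip,corner,prong,stem [253.12 192.41] [260.8  180.56] [256.86 186.65] [246.32 178.28]
[([192.9, 331.3], 0.83), ([324.5, 392.0], 0.8), ([343.7, 358.2], 0.64), ([253.3, 188.8], 0.46)]
top tip,corner,prong,stem [291.   193.53] [304.68 195.25] [297.58 194.36] [299.04 184.1 ]
[([205.9, 294.1], 0.75), ([296.4, 197.7], 0.67), ([196.2, 190.0], 0.52), ([176.4, 285.8], 0.47)]
rotvec [ 1.59 -0.06  2.08] per row [ 0.27 -0.01  0.35]
1 shift [ 0.45  0.17 -0.36]
2 shift [ 0.45  0.16 -0.36]
3 shift [ 0.45  0.16 -0.36]
4 shift [ 0.45  0.15 -0.36]
5 shift [ 0.45  0.15 -0.36]
6 shift [ 0.45  0.15 -0.36]
```

The brass knob moved with the hook (top rows 182–188 to 192–200), so the door is opening. I continue to about 0.3 rad.

send_rows --steps '[{"tx": 0.5,"ty": 0.2,"tz": -0.4,"wx": 0.3,"wy": 0,"wz": 0.4,"grip": 1},{"tx": 0.5,"ty": 0.1,"tz": -0.4,"wx": 0.3,"wy": 0,"wz": 0.4,"grip": 1},{"tx": 0.4,"ty": 0.2,"tz": -0.4,"wx": 0.3,"wy": 0,"wz": 0.4,"grip": 1},{"tx": 0.5,"ty": 0.1,"tz": -0.3,"wx": 0.3,"wy": 0,"wz": 0.4,"grip": 1},{"tx": 0.4,"ty": 0.2,"tz": -0.4,"wx": 0.3,"wy": 0,"wz": 0.4,"grip": 1},{"tx": 0.4,"ty": 0.1,"tz": -0.3,"wx": 0,"wy": 0,"wz": 0,"grip": 1},{"tx": 0,"ty": 0,"tz": 0,"wx": 0,"wy": 0,"wz": 0,"grip": 1},{"tx": 0,"ty": 0,"tz": 0,"wx": 0,"wy": 0,"wz": 0,"grip": 1}]' --grip_force 60

```text
clock: 27.25
ee_pos: [0.5335, -0.0315, 0.0727]
tcp_rot: [[-0.787, 0.177, 0.591], [0.142, 0.984, -0.106], [-0.6, 0.0, -0.8]]
force: [-0.8, 1.4, 1.6]
finger_gap: 0.0197
finger_force: 60.0
```

```bash
python3 m.py 0 0 0; python3 g.py 37 -.18 -62 18 -20 1;  python3 g.py 37 -.18 -62 18 15 4
python3 - <<'E'
from h import *
np.set_printoptions(precision=1,suppress=True)
for th in(.17,.2,.24,.28,.32):
  r=YAW; c,s_=np.cos(th),np.sin(th)
  e=np.array([-s_,-c]);n=np.array([-c,s_]); o=np.array([.027,.085+.115-.0])
  f=lambda d: np.array([0,.2])+.2*e+d*n
  _,X,Y,Z=goal()
  def W(d): q=f(d); return ST+(q[0]+.027)*X+q[1]*Y-.03*Z
  print(th,'top root..headfront',proj('top',W(.013)),proj('top',W(.051)),'scene',proj('scene',W(.013)),proj('scene',W(.051)))
E
```

```text
tcp [53.37 -3.17  7.28] rot err [-2.91 -8.11 -3.39] force [-0.21  0.93  1.21] gap 0.019338629274950777 q [ -18.63  -17.3   138.28   13.09   22.98 -108.84] 27.35
prong [62.74 -2.11 19.26] cab-rel to stem mm [-67.51  19.96 -20.37]
shift tool cm [-7.76 -0.91  4.72]
knob (22, array([270.77, 196.27]), array([264, 191]), array([274, 199])) 0
scene tip,corner,prong,stem [261.74 196.93] [269.97 185.15] [265.74 191.2 ] [246.32 178.28]
[([348.2, 357.3], 0.73), ([193.3, 328.9], 0.72), ([264.3, 190.0], 0.66), ([322.2, 390.1], 0.53)]
top tip,corner,prong,stem [288.48 201.36] [302.12 203.68] [295.04 202.47] [299.04 184.1 ]
[([293.5, 205.6], 0.61), ([177.8, 283.0], 0.56), ([195.4, 194.9], 0.44), ([247.5, 187.1], 0.35)]
rotvec [ 0.09 -0.11  0.07] per row [ 0.09 -0.11  0.07]
1 shift [-0.48 -0.04  0.34]
rotvec [ 0.09 -0.11  0.07] per row [ 0.02 -0.03  0.02]
1 shift [-0.65 -0.01 -0.61]
2 shift [-0.65 -0.01 -0.61]
3 shift [-0.65 -0.01 -0.61]
4 shift [-0.65 -0.01 -0.61]
0.17 top root..headfront [298.  190.9] [297.  200.3] scene [252.3 186.9] [263.3 190.6]
0.2 top root..headfront [297.7 192.4] [296.4 201.7] scene [254.  187.6] [264.8 191.5]
0.24 top root..headfront [297.3 194.3] [295.6 203.6] scene [256.1 188.5] [266.8 192.8]
0.28 top root..headfront [296.8 196.2] [294.7 205.4] scene [258.3 189.6] [268.7 194.2]
0.32 top root..headfront [296.2 198.1] [293.7 207.3] scene [260.3 190.7] [270.5 195.7]
```

send_rows --steps '[{"tx": -0.3,"ty": 0,"tz": 0.2,"wx": 0,"wy": 0,"wz": 0,"grip": 1},{"tx": -0.2,"ty": 0,"tz": 0.1,"wx": 0,"wy": 0,"wz": 0,"grip": 1},{"tx": 0,"ty": 0,"tz": 0,"wx": 0,"wy": 0,"wz": 0,"grip": 1},{"tx": -0.3,"ty": 0,"tz": -0.4,"wx": 0,"wy": 0,"wz": 0,"grip": 1},{"tx": -0.6,"ty": 0,"tz": -0.8,"wx": 0,"wy": 0,"wz": 0,"grip": 1},{"tx": -0.6,"ty": 0,"tz": -0.8,"wx": 0,"wy": 0,"wz": 0,"grip": 1},{"tx": -0.6,"ty": 0,"tz": -0.8,"wx": 0,"wy": 0,"wz": 0,"grip": 1},{"tx": 0,"ty": 0,"tz": 0,"wx": 0,"wy": 0,"wz": 0,"grip": 1}]' --grip_force 60

```text
clock: 28.25
ee_pos: [0.5411, -0.0332, 0.1118]
tcp_rot: [[-0.784, 0.177, 0.595], [0.141, 0.984, -0.107], [-0.605, -0.0, -0.796]]
force: [0.2, -0.3, -1.2]
finger_gap: 0.0197
finger_force: 60.0
```

```bash
sed -i 's/235,275,165,205),blob(t,280,315,170,205)/240,275,178,212),blob(t,285,305,176,215)/' m.py; python3 m.py 0 0 0
```

```text
tcp [53.99 -3.28 10.95] rot err [-2.92 -7.98 -3.38] force [ 0.68 -0.28 -2.1 ] gap 0.01949390889546633 q [ -18.47  -20.99  136.45   10.59   28.22 -105.96] 28.35
prong [63.33 -2.22 22.96] cab-rel to stem mm [-61.65  18.54  16.56]
shift tool cm [-5.04 -0.91  7.29]
knob (25, array([268.6 , 193.72]), array([262, 190]), array([272, 198])) (4, array([292.5, 205.5]), array([292, 205]), array([293, 206]))
scene tip,corner,prong,stem [259.69 188.45] [268.12 176.62] [263.79 182.7 ] [246.32 178.28]
[([326.1, 391.6], 0.81), ([194.0, 327.5], 0.7), ([264.0, 179.7], 0.69), ([344.6, 357.8], 0.65), ([343.5, 160.9], 0.34)]
top tip,corner,prong,stem [288.64 197.81] [302.57 200.17] [295.34 198.95] [299.04 184.1 ]
[([296.7, 200.1], 0.73), ([205.2, 293.1], 0.58), ([196.8, 192.2], 0.54), ([178.4, 284.1], 0.51)]
```

The hook is clear. The knob is still down and the door open about 0.3 rad (scene knob head max col 272, rows 190–198). Retreat and swing left.

send_rows --steps '[{"tx": 1.5,"ty": -0.3,"tz": -1.2,"wx": 0,"wy": 0,"wz": 0,"grip": 1},{"tx": 1.5,"ty": -0.3,"tz": -1.2,"wx": 0,"wy": 0,"wz": 0,"grip": 1},{"tx": 0.6,"ty": 3,"tz": 0,"wx": 0,"wy": 0,"wz": 0,"grip": 1},{"tx": 0.6,"ty": 4.5,"tz": 0,"wx": 0,"wy": 0,"wz": 0,"grip": 1},{"tx": 0.6,"ty": 4.5,"tz": 0,"wx": 0,"wy": 0,"wz": 0,"grip": 1},{"tx": 0.6,"ty": 4.5,"tz": 0,"wx": 0,"wy": 0,"wz": 0,"grip": 1},{"tx": 0.6,"ty": 4.5,"tz": 0,"wx": 0,"wy": 0,"wz": 0,"grip": 1},{"tx": 0.6,"ty": 4.5,"tz": 0,"wx": 0,"wy": 0,"wz": 0,"grip": 1}]' --grip_force 60

```text
clock: 29.25
ee_pos: [0.5153, 0.1939, 0.0896]
tcp_rot: [[-0.79, 0.179, 0.586], [0.144, 0.984, -0.107], [-0.596, -0.001, -0.803]]
force: [0.4, -1.5, 0.2]
finger_gap: 0.0194
finger_force: 60.0
```

```bash
python3 m.py 0 0 0 | head -3
```

```text
tcp [51.49 19.74  8.88] rot err [-2.73 -8.51 -3.12] force [ 0.24 -0.79 -1.08] gap 0.019221975086746775 q [ 18.56  -9.7  130.12 -33.49  30.92 -36.92] 29.35
prong [60.94 20.84 20.79] cab-rel to stem mm [-71.74 250.16  -5.06]
shift tool cm [-11.48 -23.2    9.4 ]
```

send_rows --steps '[{"tx": 0,"ty": 3.4,"tz": -0.5,"wx": 0,"wy": 7.4,"wz": 0,"grip": 1},{"tx": 0,"ty": 3.4,"tz": -0.5,"wx": 0,"wy": 7.4,"wz": 0,"grip": 1},{"tx": 0,"ty": 3.4,"tz": 0,"wx": 0,"wy": 7.4,"wz": 0,"grip": 1},{"tx": 0,"ty": 3.4,"tz": 0,"wx": 0,"wy": 7.3,"wz": 0,"grip": 1},{"tx": 1,"ty": 3,"tz": 0,"wx": 0,"wy": 7.3,"wz": 0,"grip": 1},{"tx": 2.5,"ty": 0,"tz": 0,"wx": 0,"wy": 0,"wz": 0,"grip": 1},{"tx": 2.5,"ty": 0,"tz": 0,"wx": 0,"wy": 0,"wz": 0,"grip": 1},{"tx": 0,"ty": 0,"tz": 0,"wx": 0,"wy": 0,"wz": 0,"grip": 1}]' --grip_force 60

```text
clock: 30.25
ee_pos: [0.4795, 0.366, 0.0963]
tcp_rot: [[-0.984, 0.18, -0.006], [0.18, 0.984, -0.0], [0.006, -0.001, -1.0]]
force: [0.3, 0.2, -1.4]
finger_gap: 0.0197
finger_force: 60.0
```

Run:
```python
from h import *
np.set_printoptions(precision=3,suppress=True)
s=vision.read_camera('scene');t=vision.read_camera('top')
p,R=now();print(p,R)
for q in(HT,CO,TI): print(p+R@q,proj('scene',p+R@q))
for th in('hook_prong','hook_grip'): print([(np.round(d['location'],1).tolist(),round(d['p'],2)) for d in spotter.mark_of('scene',th)[:5]])
print(get_state()['qpos'])
```

```text
[0.482 0.366 0.098] [[-0.984  0.181 -0.003]
 [ 0.181  0.984  0.   ]
 [ 0.003 -0.    -1.   ]]
[0.491 0.363 0.139] [269.976 320.464]
[0.624 0.339 0.139] [226.907 299.354]
[0.633 0.392 0.139] [216.553 315.206]
[([347.2, 357.8], 0.85), ([192.1, 328.6], 0.77), ([324.4, 393.7], 0.72), ([221.8, 309.4], 0.66)]
[([327.7, 317.7], 0.88), ([172.6, 297.6], 0.77)]
[ 26.448  12.485  99.045   0.099  68.574 -53.169]
```

The rod is level with little slip (prong predicted about (221.5,307.5), found (221.8,309.4)). Lower and release.

send_rows --steps '[{"tx": 0,"ty": 0,"tz": 3,"wx": 0,"wy": 0,"wz": 0,"grip": 1},{"tx": 0,"ty": 0,"tz": 4,"wx": 0,"wy": 0,"wz": 0,"grip": 1},{"tx": 0,"ty": 0,"tz": 3,"wx": 0,"wy": 0,"wz": 0,"grip": 1},{"tx": 0,"ty": 0,"tz": 1.5,"wx": 0,"wy": 0,"wz": 0,"grip": 1},{"tx": 0,"ty": 0,"tz": 0.6,"wx": 0,"wy": 0,"wz": 0,"grip": 1},{"tx": 0,"ty": 0,"tz": 0.3,"wx": 0,"wy": 0,"wz": 0,"grip": 1},{"tx": 0,"ty": 0,"tz": 0,"wx": 0,"wy": 0,"wz": 0,"grip": 1},{"tx": 0,"ty": 0,"tz": 0,"wx": 0,"wy": 0,"wz": 0,"grip": 1}]' --grip_force 60

```text
clock: 31.25
ee_pos: [0.482, 0.3679, -0.025]
tcp_rot: [[-0.984, 0.179, -0.001], [0.179, 0.984, 0.001], [0.001, 0.001, -1.0]]
force: [0.7, 0.6, -1.5]
finger_gap: 0.0193
finger_force: 60.0
```

send_rows --steps '[{"tx": 0,"ty": 0,"tz": 0.2,"wx": 0,"wy": 0,"wz": 0,"grip": 1},{"tx": 0,"ty": 0,"tz": 0.1,"wx": 0,"wy": 0,"wz": 0,"grip": 1},{"tx": 0,"ty": 0,"tz": 0,"wx": 0,"wy": 0,"wz": 0,"grip": -0.2},{"tx": 0,"ty": 0,"tz": 0,"wx": 0,"wy": 0,"wz": 0,"grip": -0.2},{"tx": 0,"ty": 0,"tz": 0,"wx": 0,"wy": 0,"wz": 0,"grip": -0.2},{"tx": 0,"ty": 0,"tz": 0,"wx": 0,"wy": 0,"wz": 0,"grip": -0.2},{"tx": 0,"ty": 0,"tz": 0,"wx": 0,"wy": 0,"wz": 0,"grip": -0.2},{"tx": 0,"ty": 0,"tz": 0,"wx": 0,"wy": 0,"wz": 0,"grip": -0.2}]'

```text
clock: 32.05
ee_pos: [0.4806, 0.3673, -0.0297]
tcp_rot: [[-0.984, 0.179, -0.004], [0.179, 0.984, -0.0], [0.004, -0.001, -1.0]]
force: [0.7, 0.0, -0.2]
finger_gap: 0.0562
finger_force: 0.0
```

send_rows --steps '[{"tx": 0,"ty": 0,"tz": 0,"wx": 0,"wy": 0,"wz": 0,"grip": -0.2},{"tx": 0,"ty": 0,"tz": -1,"wx": 0,"wy": 0,"wz": 0,"grip": -0.2},{"tx": 0,"ty": 0,"tz": -3,"wx": 0,"wy": 0,"wz": 0,"grip": -0.2},{"tx": 0,"ty": 0,"tz": -4,"wx": 0,"wy": 0,"wz": 0,"grip": -0.2},{"tx": 0,"ty": 0,"tz": -4,"wx": 0,"wy": 0,"wz": 0,"grip": -0.2},{"tx": 2,"ty": 0,"tz": -4,"wx": 0,"wy": 0,"wz": 0,"grip": -0.2},{"tx": 4,"ty": 0,"tz": 0,"wx": 0,"wy": 0,"wz": 0,"grip": -0.2},{"tx": 0,"ty": 0,"tz": 0,"wx": 0,"wy": 0,"wz": 0,"grip": -0.2}]'

```text
clock: 32.85
ee_pos: [0.4199, 0.3792, 0.1327]
tcp_rot: [[-0.984, 0.176, -0.002], [0.176, 0.984, 0.002], [0.002, 0.001, -1.0]]
force: [0.8, 0.3, -0.5]
finger_gap: 0.0562
finger_force: 0.0
```

Run:
```python
from h import *
np.set_printoptions(precision=3,suppress=True)
s=vision.read_camera('scene');t=vision.read_camera('top')
st=get_state();print(st['finger_gap'],st['ee_pos'],st['clock']); print(orange('scene',s),orange('top',t))
for n in('scene','top'):
    for th in('hook_prong','hook_grip','bolt_knob','plate','egg_mould','canister','mug','oil','jam'): print(n,th,[(np.round(d['location'],1).tolist(),round(d['p'],2)) for d in spotter.mark_of(n,th)[:4]])
for im,(x0,x1,y0,y1) in((s,(240,280,178,212)),(t,(285,305,176,215))):
    h=cv2.cvtColor(im,cv2.COLOR_RGB2HSV);m=(h[...,0]<28)&(h[...,0]>10)&(h[...,1]>110)&(h[...,2]>90)
    q=np.argwhere(m)[:,::-1]; q=q[(q[:,0]>x0)&(q[:,0]<x1)&(q[:,1]>y0)&(q[:,1]<y1)]; print(len(q),q.mean(0),q.min(0),q.max(0))
```

```text
0.056443278236114135 [0.422 0.378 0.131] 32.95
[([258, 331, 26, 19, 230], [270.5, 339.8])] [([201, 234, 7, 13, 52], [204.3, 240.2])]
scene hook_prong [([193.9, 327.1], 0.86), ([347.7, 355.3], 0.84), ([323.4, 391.3], 0.73), ([225.9, 329.2], 0.63)]
scene hook_grip [([173.3, 294.8], 0.87), ([270.3, 339.7], 0.86), ([287.9, 176.8], 0.73), ([327.5, 313.3], 0.53)]
scene bolt_knob [([267.8, 192.5], 0.49)]
scene plate [([281.7, 206.1], 0.76), ([290.9, 177.8], 0.66), ([222.7, 330.9], 0.63)]
scene egg_mould [([268.2, 257.8], 0.77)]
scene canister [([293.9, 156.6], 0.76)]
scene mug [([342.4, 162.4], 0.97)]
scene oil [([325.9, 133.5], 0.61)]
scene jam [([354.6, 142.7], 0.58)]
top hook_prong [([197.1, 192.5], 0.56), ([204.7, 295.1], 0.44), ([205.2, 213.8], 0.41)]
top hook_grip [([215.3, 167.0], 0.66), ([231.0, 274.2], 0.61), ([204.1, 243.7], 0.58), ([155.9, 264.9], 0.54)]
top bolt_knob [([293.5, 201.4], 0.57)]
top plate [([313.9, 217.2], 0.72)]
top egg_mould [([267.9, 216.9], 0.81)]
top canister [([376.7, 208.1], 0.55)]
top mug [([380.2, 249.8], 0.69)]
top oil [([420.8, 221.9], 0.62)]
top jam [([412.3, 258.9], 0.76), ([201.5, 242.3], 0.62)]
26 [268.769 193.654] [262 190] [273 198]
5 [293.2 204.2] [292 199] [296 206]
```

The rod lies flat and is let go. The knob is still low, the door is open about 0.33 rad, and the bystanders are unmoved. I'm handing in.

```bash
python3 -c "
from rig import bot; print(bot.finish_job())"
```

```text
the job is handed in; nothing more can be done
None
```

I handed the job in with the bolt pulled down, the door open about 0.33 rad (19°, a little past the 15° asked), the crockery and jars in place and the rod lying flat on the counter; those figures are camera estimates, and no verdict came back.

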